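# Lock the filter holder into the camp espresso brewer

## Robot

A 6-joint arm with a two-finger parallel gripper is mounted at the origin on the work surface. World frame = base frame: x ahead of the robot, y to its left, z up, the work surface at z = 0. Lengths are in m, angles in rad, forces in N, time in s.
With the tool pointing down it reaches from about 0.375 to 0.975 m from the base axis. Payload 3.8 kg.
Tool frame: the origin (TCP) lies between the finger pads; the fingertips stand bot.nose_length ahead of it and the grasp point (between the pads) lies 5 mm behind it (bot.nose_length is the distance from the TCP to the fingertips, in m); z points along the fingers, y is the direction in which the jaws open and shut (so a half turn about z gives the same grasp; the last joint's range is limited). The gripper opens to 85 mm and grips with 20 to 120 N. Pads are 22 mm wide; open, the fingers measure 114 mm over their backs; the gripper's body (76 mm by 85 mm) begins 54 mm behind the grasp point. The pads swing forward as they close: fully open they stand 13 mm farther back than shut.
Start: joints at [-1.385, 0.264, 1.604, -0, 1.274, -0.037], TCP at [0.149, -0.658, 0.245] pointing down, gripper open.
Joint ranges: [-2.63, 2.63], [-0.94, 2.18], [0.31, 2.57], [-1.31, 4.45], [0, 2.66], [-2.55, 2.55]. Speed limits (rad/s): [2.57, 2.57, 3.14, 3.14, 3.14, 3.14].

## Interface

Orientations are given as a rotation vector (axis times angle).
In Python, from workcell import bot gives the robot as it stands.
- The arm moves only by the tool carry_out, never from a script. Its argument "series" is a list of rows, each an object with "delta_pos": the shift along the tool's x, y, z as a fraction of full scale, a list of three; "rot": the turn, a rotation vector about the tool's x, y, z as a fraction of full scale, a list of three; "hand": the gripper command: -1 is fully open, 1 is shut, values between are in proportion. In form: [{"delta_pos": [x, y, z], "rot": [rx, ry, rz], "hand": hand}, ...]. A call has 1 to 20 rows; each row is the pose to reach, as a shift and turn from the pose measured when the call began, along the tool's axes at that moment; what a row does not reach only later rows make up. Full scale, the value 1, is 0.25 m for a shift and 45 degrees for a turn. A row lasts 1/8 s, in which the tool goes at most 62.5 mm and 10.7 degrees, less where a joint would pass 70% of its speed; a pose out of reach is approached as far as the arm can. A call with a number of a shift or a turn outside -1 to 1 is refused whole. A call with a gripper value outside its range is refused whole. The fingers move at their own pace and stop on an object; "squeeze" is the grip in N (left out, the last holds). Time passes only in rows, so rows that repeat a pose let the fingers close. It gives the time, the measured TCP pose, the force and the opening at its end, in the units of the state.
- bot.read_state(): the state, without advancing time (a new reading comes with each control period).
- bot.read_camera(name): name is "scene" or "top"; returns the picture (420x560x3 uint8, red, green, blue); there is no depth.
- bot.camera_info(name): a dict with "fx", "fy", "cx", "cy" (pixels), "distortion" ([k1, k2, p1, p2, k3] as OpenCV has them; the pictures are not rectified), "origin" and "attitude" of the camera in the world. Camera axes: x right, y down, z forward; pixel columns grow to the right and rows downward; lengths in m; the calibration is good to about 2 mm. A picture is of the moment at which its call begins. camera_info takes no time and is no camera call.
- bot.finish_job(): hands the job in, once; it reports no verdict.
The state is a dict: "time": time; "q": joint angles; "joint_vel": joint speeds; "joint_torque": joint torques, N m; "tool_pos": TCP position; "tcp_rot": TCP orientation; "wrist_force": force on the tool from outside, world axes, zero at the start; "torque": the same for the moment, N m; "width": opening from 0.0 (shut) to 1.0 (fully open).
Only numpy, scipy, OpenCV 4.12 (cv2) and the standard library are available. Lean on these libraries where they do the work, as an engineer would, in place of code of your own. Each camera call takes 0.05 s, during which the arm holds its last target. There are 200 camera calls.

## Task

Pick up the steel filter holder by its black handle, push its three lugs gently up through the slots under the brewer's head, and turn it anticlockwise (seen from above) until it clicks home with its handle pointing straight out at the brewer's front. Feel for the slots rather than forcing it, never press hard on the brewer with the holder or the gripper, let go of it when it is locked, and leave the mug, gas canister and coffee tin where they stand.

Things in the scene. Friction and masses are not known exactly. Their poses are not given: they have to be found in the camera images.
- mount (a point): Centre of the opening under the brewer's head: on the head's upright axis, level with the collar's lower face, 190 mm above the table. z up, -x to the brewer's front (black mark on the head). Opening 65 mm across (2.5 mm clearance round the bowl); its 8 mm thick ledge has three slots 120 deg apart, 3 deg wider on either side than a lug. Rim 4 mm above this point: lug tops touch the ledge if not in the slots.
- seal_face (a point): Underside of the sprung seal inside the head, on the axis, 15 mm above the mount. It pushes the rim down with 1.4 to 4 N. The slots cannot be seen: they take the lugs when the handle points 57 deg, give or take 22 deg, short of the front on the brewer's +y side (about 123 deg from this frame's +x, anticlockwise from above); the exact angle changes each time and must be felt.
- home (a point): Where the rim's centre is when locked, 18 mm above the mount, axes as the mount's. Turn anticlockwise from above with the rim 20 to 23 mm above the mount (26 at most): the lugs pass over 2 mm high rounded bumps on the ledge and meet solid stops with the handle at the front, then drop 2 mm behind the bumps, held by the seal. A side push at the handle acts threefold at the lugs; over 40 N there harms them.
- home_grip (a point): Where the handle's grasp point is when locked: 105 mm in front of the head's axis, 15 mm below the mount; x points to the axis.
- brewer: Fixed hand-pump espresso brewer; origin on the table under the head's axis, axes as the mount's. Base plate 210 x 150 mm, 12 mm high, from 65 mm before to 145 mm behind the axis; column 60 mm wide, 88 to 123 mm behind it; round steel head 100 mm across, 190 to 272 mm above the table, cap and folded-back lever up to 315 mm.
- holder_grip (a point): Point to grasp on the filter holder's handle: the middle of the black straight handle (75 mm long, 18 mm wide, 24 mm high), 105 mm from the bowl's axis and 33 mm above the holder's underside, 33 mm below its rim. x points level to the bowl's axis, y across the handle, z up. The holder weighs about 0.15 kg and stands upright on the table.
- holder_rim (a point): Centre of the top rim of the filter holder, a steel bowl 60 mm across and 66 mm high with flat underside; this point is on its axis, 66 mm above its underside; -x is the handle's direction. Three lugs stick out to 38 mm from the axis, 12 mm wide, from 10 to 4 mm below the rim: one right above the handle, the others 120 deg either way.
- holder: The same filter holder as a whole: origin at the centre of its underside, z up, handle along -x.
- mug: White mug, 80 mm across, 75 mm high, origin under its centre. To be left alone.
- canister: Squat green gas canister, 106 mm across, 88 mm high, origin under its centre. To be left alone.
- tin: Coffee tin with paper label, 64 mm across, 95 mm high, origin under its centre. To be left alone.

How it is judged:
By the outcome, as a careful person would: the job done as asked, in the order asked, and still so for the second after the job is handed in, with the robot touching nothing.
It also fails if it takes over 72 s, if anything falls off the work surface, if the arm or the gripper's body presses on something with over 40 N, if the wrist force passes 120 N, or if a joint passes its speed limit or range.

## Working session

There is one attempt and no reset: what is moved stays moved. The work goes in short steps, Python scripts to look and compute and a tool call to move; the robot and the scene stay as the last step left them, time stands still between calls to the robot, and variables do not carry over. Pictures are saved under pics/ and viewed, about 8 in all and at most 12, crops included, and the job is handed in when it is done.

Besides the shell and the picture viewer there is one more tool, called after "Call:" by a JSON object that holds its "fn" and its "kwargs". carry_out: Moves the arm, as the interface text tells. Its arguments: {"type":"object","properties":{"series":{"type":"array","items":{"type":"object","properties":{"delta_pos":{"type":"array","items":{"type":"number","minimum":-1,"maximum":1}},"rot":{"type":"array","items":{"type":"number","minimum":-1,"maximum":1}},"hand":{"type":"number"}}}},"squeeze":{"type":"number"}},"required":["series"]}

```bash
ls; mkdir -p pics; python3 - <<'E'
from workcell import bot
import cv2
print(bot.nose_length)
print(bot.read_state())
for n in("scene","top"):
    print(n,bot.camera_info(n))
    cv2.imwrite(f"pics/{n}0.png",bot.read_camera(n)[:,:,::-1])
E
```

```text
pics
0.014
{'time': 0.0, 'q': array([-1.38490973e+00,  2.64753073e-01,  1.60540614e+00,  1.24762572e-05,
        1.27368091e+00, -3.68993881e-02]), 'joint_vel': array([ 1.57913331e-04,  9.61961594e-04,  5.48073184e-04,  7.62020923e-05,
       -8.14165018e-04, -5.10209357e-04]), 'joint_torque': array([-2.26835050e-04, -5.15117705e+01, -3.67318225e+01, -1.85466756e-04,
        1.29128623e-02,  1.05921356e-05]), 'tool_pos': array([ 0.14901095, -0.65761976,  0.24394468]), 'tcp_rot': array([-3.11989414e+00, -3.48973172e-01,  2.43887565e-04]), 'wrist_force': array([ 0.24271543,  0.38604327, -0.40612215]), 'torque': array([0.06256129, 0.03527936, 0.0126428 ]), 'width': 1.0028772388058047}
scene {'fx': 541.0850219152883, 'fy': 541.0850219152883, 'cx': 271.17811634830315, 'cy': 210.5635610628989, 'distortion': array([-0.17547315,  0.        ,  0.        ,  0.        ,  0.        ]), 'origin': array([1.32201062, 0.50898019, 1.0466711 ]), 'attitude': array([-1.19674724, -2.35372859,  0.94058165])}
top {'fx': 481.3608323438948, 'fy': 481.3608323438948, 'cx': 279.0469780075141, 'cy': 208.81729257484017, 'distortion': array([0.00189911, 0.        , 0.        , 0.        , 0.        ]), 'origin': array([ 0.33552761, -0.03570915,  1.39626306]), 'attitude': array([-2.1221989 ,  2.07105161, -0.24196425])}
```

View pics/scene0.png

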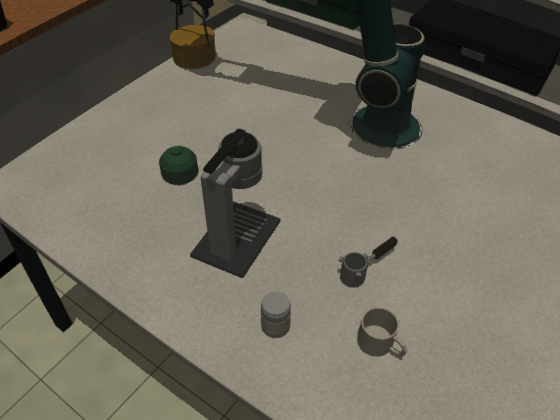

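View pics/top0.png

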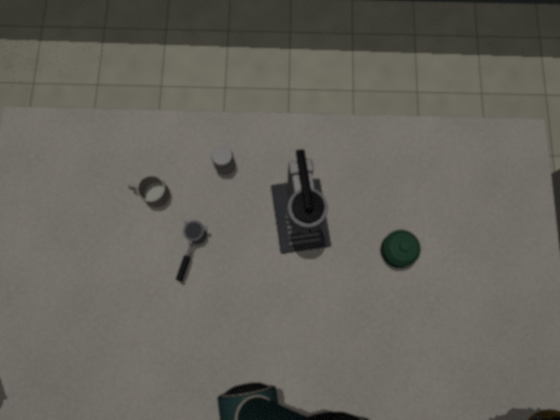

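The scene picture shows the brewer centrally with the mug, holder and tin beside it. In the top picture:
- brewer head about (307,207), with base corners about (273,184), (320,178), (330,247), (282,252)
- holder bowl about (195,231), with its handle end about (182,278)
- mug (152,191), tin (224,160), canister (400,249)

Next I'll look closer and measure.

```bash
cat > h.py <<'E'
from workcell import bot
import cv2, numpy as np
from scipy.spatial.transform import Rotation as R
def ray(n,px):
    i=bot.camera_info(n);K=np.array([[i['fx'],0,i['cx']],[0,i['fy'],i['cy']],[0,0,1]])
    u=cv2.undistortPoints(np.array(px,float).reshape(-1,1,2),K,i['distortion']).reshape(-1,2)
    d=np.c_[u,np.ones(len(u))]@R.from_rotvec(i['attitude']).as_matrix().T
    return i['origin'],d
def plane(n,px,z):
    o,d=ray(n,px); return o+d*((z-o[2])/d[:,2])[:,None]
def proj(n,P):
    i=bot.camera_info(n);K=np.array([[i['fx'],0,i['cx']],[0,i['fy'],i['cy']],[0,0,1]])
    Rm=R.from_rotvec(i['attitude']).as_matrix().T
    return cv2.projectPoints(np.array(P,float).reshape(-1,1,3),cv2.Rodrigues(Rm)[0],-Rm@i['origin'],K,i['distortion'])[0].reshape(-1,2)
E
python3 - <<'E'
import cv2,numpy as np
t=cv2.imread('pics/top0.png');s=cv2.imread('pics/scene0.png')
def br(a,k): 
    a=np.clip(a.astype(float)*1.6,0,255).astype(np.uint8); return cv2.resize(a,None,fx=k,fy=k,interpolation=cv2.INTER_CUBIC)
a=br(t[140:265,170:345],4.5); cv2.imwrite('pics/c1.png',a)
b=br(s[125:290,185:405],3.6); cv2.imwrite('pics/c2.png',b);print(a.shape,b.shape)
E
```

```text
(562, 788, 3) (594, 792, 3)
```

View pics/c1.png

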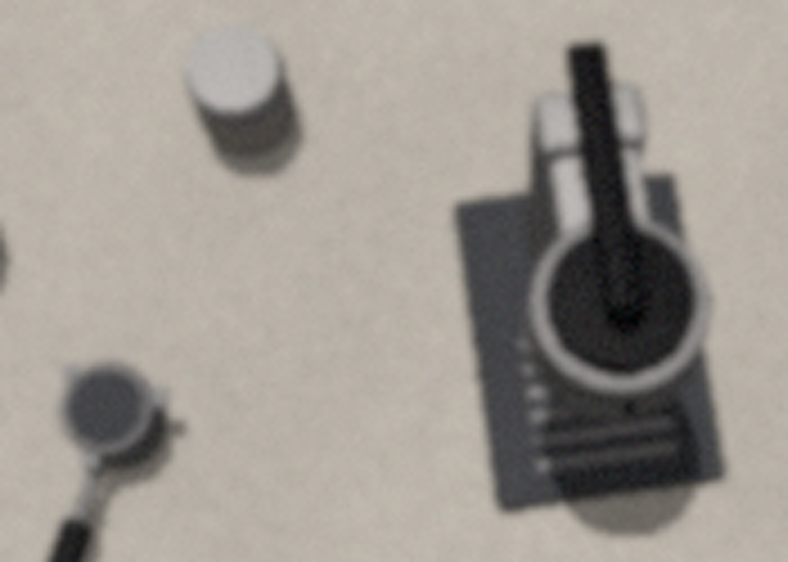

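View pics/c2.png

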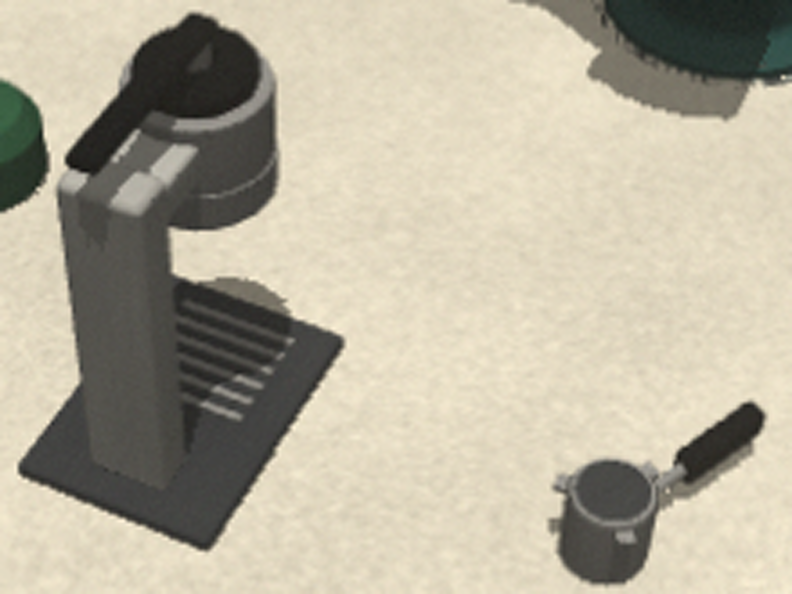

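The crops show these pixels.
- Top crop: base corners (457,205), (672,176), (722,475), (503,510), head ring centre (621,306), bowl rim centre (108,407).
- Scene crop: base corners (343,343), (207,547), (22,468), bowl rim centre (612,492), handle from (680,470) to (755,412).

```bash
python3 - <<'E'
from h import *
np.set_printoptions(precision=4,suppress=True)
t=lambda p:[(170+(x+.5)/4.5-.5,140+(y+.5)/4.5-.5) for x,y in p]
s=lambda p:[(185+(x+.5)/3.6-.5,125+(y+.5)/3.6-.5) for x,y in p]
A=plane('top',t([(457,205),(672,176),(722,475),(503,510)]),.012);print('base top\n',A)
print('base scene\n',plane('scene',s([(343,343),(207,547),(22,468)]),.012))
f=(A[2]+A[3]-A[0]-A[1])/2; f/=np.linalg.norm(f); r=(A[1]+A[2]-A[0]-A[3])/2;print('front ang',np.degrees(np.arctan2(f[1],f[0])),'right',np.degrees(np.arctan2(r[1],r[0])),np.linalg.norm(r))
fm=(A[2]+A[3])/2;bm=(A[0]+A[1])/2;print('axis from base',fm-.065*f,bm+.145*f)
print('head ring z.272',plane('top',t([(621,306)]),.272), 'scene',plane('scene',s([(200,78)]),.272))
print('rim',plane('top',t([(108,407)]),.066),plane('scene',s([(612,492)]),.066))
for n,(x0,y0,x1,y1) in dict(top=(170,245,200,290),scene=(368,230,402,268)).items():
    im=cv2.imread(f'pics/{n}0.png')[y0:y1,x0:x1]
    m=(im.max(2)<50).astype(np.uint8); k,l,st,c=cv2.connectedComponentsWithStats(m); j=1+st[1:,4].argmax()
    ys,xs=np.where(l==j); (cx,cy),sz,a=cv2.minAreaRect(np.c_[xs,ys].astype(np.float32))
    box=cv2.boxPoints(((cx,cy),sz,a))+[x0,y0]; print(n,st[j],c[j]+[x0,y0],sz)
    print(plane(n,[c[j]+[x0,y0]],.036 if n=='top' else .036)); P=plane(n,box,.036);print(P)
E
```

```text
base top
 [[ 0.7356 -0.0022  0.012 ]
 [ 0.7592 -0.1449  0.012 ]
 [ 0.5587 -0.1783  0.012 ]
 [ 0.5325 -0.0375  0.012 ]]
base scene
 [[ 0.5398 -0.0324  0.012 ]
 [ 0.7413  0.0011  0.012 ]
 [ 0.7637 -0.1422  0.012 ]]
front ang -170.34980321111715 right -80.04638542615469 0.14388405283937683
axis from base [ 0.6097 -0.097   0.012 ] [ 0.6044 -0.0979  0.012 ]
head ring z.272 [[ 0.6066 -0.0976  0.272 ]] scene [[ 0.6066 -0.0977  0.272 ]]
rim [[0.5835 0.2107 0.066 ]] [[0.5847 0.2107 0.066 ]]
top [  7  11  13  26 172] [183.186 268.343] (6.640782833099365, 26.56313133239746)
[[0.4787 0.2385 0.036 ]]
[[0.4467 0.257  0.036 ]
 [0.5182 0.2384 0.036 ]
 [0.5127 0.2201 0.036 ]
 [0.4413 0.2389 0.036 ]]
scene [  5   7  24  22 229] [384.5677 247.4585] (8.951067924499512, 27.550689697265625)
[[0.4818 0.2398 0.036 ]]
[[0.5143 0.2188 0.036 ]
 [0.436  0.2397 0.036 ]
 [0.4497 0.2613 0.036 ]
 [0.5267 0.24   0.036 ]]
```

Both views agree to about 1–2 mm:
- head axis (0.607,-0.0976), brewer yaw about 9.6 deg
- rim (0.584,0.211), handle direction about 165 deg

I'll write a planning helper and approach with the tool's x pointing outward along the handle, which suits joint 6's range.

```bash
cat >> h.py <<'E'
AX=np.array([.6068,-.0976]); YAW=9.6
def Rt(a): # tool down, tool x at world angle a (deg)
    a=np.radians(a);x=np.array([np.cos(a),np.sin(a),0]);z=np.array([0,0,-1.]);return np.c_[x,np.cross(z,x),z]
def st(p=True):
    s=bot.read_state();M=R.from_rotvec(s['tcp_rot']).as_matrix()
    if p:print('t',round(s['time'],2),'tcp',s['tool_pos'].round(4),'xang',np.degrees(np.arctan2(M[1,0],M[0,0])).round(2),'tilt',M[2,:2].round(4),'F',s['wrist_force'].round(2),'T',s['torque'].round(2),'w',round(s['width'],3),'q',s['q'].round(2))
    return s['tool_pos'],M
def rows(tg):
    p,M=st()
    for q,a in tg:
        d=M.T@(np.array(q)-p)/.25; r=R.from_matrix(M.T@Rt(a)).as_rotvec()/np.radians(45)
        print('dp',d.round(4).tolist(),'rot',r.round(3).tolist())
E
python3 - <<'E'
from h import *
rows([((.40,-.25,.25),57),((.41,.0,.22),95),((.4826,.2379,.15),165)])
# canister
print(plane('top',[(400,249)],.088))
E
```

```text
t 0.1 tcp [ 0.149  -0.6577  0.2441] xang 12.76 tilt [ 0.0001 -0.002 ] F [0.02 0.   0.46] T [-0.03 -0.01 -0.05] w 0.995 q [-1.38  0.26  1.61 -0.    1.27 -0.04]
dp [1.3394, -1.3688, -0.0208] rot [-0.002, -0.001, -0.983]
dp [1.5993, -2.335, 0.1012] rot [-0.002, -0.002, -1.828]
dp [2.0927, -3.1984, 0.383] rot [-0.001, -0.003, -3.383]
[[ 0.54052334 -0.36189773  0.088     ]]
```

Call:
{"fn": "carry_out", "kwargs": {"series": [{"delta_pos": [0.95, -0.98, 0], "rot": [0, 0, -0.98], "hand": -1}, {"delta_pos": [0.95, -0.98, 0], "rot": [0, 0, -0.98], "hand": -1}, {"delta_pos": [0.95, -0.98, 0], "rot": [0, 0, -0.98], "hand": -1}, {"delta_pos": [0.95, -0.98, 0], "rot": [0, 0, -0.98], "hand": -1}, {"delta_pos": [0.95, -0.98, 0], "rot": [0, 0, -0.98], "hand": -1}, {"delta_pos": [0.95, -0.98, 0], "rot": [0, 0, -0.98], "hand": -1}]}}

```text
time: 0.85
tool_pos: [0.3273, -0.3633, 0.2441]
tcp_rot: [-2.758, -1.498, -0.002]
wrist_force: [-0.4, -1.0, 1.0]
width: 1.0
```

```bash
python3 - <<'E'
from h import *
rows([((.40,-.12,.24),100),((.41,.0,.22),100),((.4826,.2379,.15),165)])
E
```

```text
t 0.85 tcp [ 0.3273 -0.3633  0.2441] xang 57.0 tilt [ 0.0024 -0.0022] F [-0.43 -1.04  0.97] T [-0.03 -0.07 -0.06] w 1.0 q [-0.89 -0.09  1.99  0.    1.25 -0.31]
dp [0.9744, -0.2861, 0.0193] rot [-0.002, -0.004, -0.955]
dp [1.3985, -0.5137, 0.1009] rot [-0.002, -0.004, -0.955]
dp [2.3541, -0.7878, 0.3838] rot [0.001, -0.005, -2.4]
```

Call:
{"fn": "carry_out", "kwargs": {"series": [{"delta_pos": [0.97, -0.29, 0.02], "rot": [0, 0, -0.98], "hand": -1}, {"delta_pos": [0.97, -0.29, 0.02], "rot": [0, 0, -0.98], "hand": -1}, {"delta_pos": [0.97, -0.29, 0.02], "rot": [0, 0, -0.98], "hand": -1}, {"delta_pos": [0.97, -0.29, 0.02], "rot": [0, 0, -0.98], "hand": -1}, {"delta_pos": [0.97, -0.29, 0.02], "rot": [0, 0, -0.98], "hand": -1}]}}

```text
time: 1.48
tool_pos: [0.3988, -0.1167, 0.2394]
tcp_rot: [-1.985, -2.431, -0.004]
wrist_force: [-0.7, -0.2, -0.4]
width: 0.997
```

```bash
python3 - <<'E'
from h import *
rows([((.43,.12,.2),145),((.4826,.2379,.15),165)])
E
```

```text
t 1.48 tcp [ 0.3988 -0.1167  0.2394] xang 101.55 tilt [ 0.0044 -0.    ] F [-0.68 -0.18 -0.39] T [ 0.04 -0.01  0.03] w 0.997 q [-0.35 -0.24  2.13  0.    1.26 -0.55]
dp [0.9021, 0.3119, 0.1617] rot [0.002, -0.005, -0.966]
dp [1.3212, 0.6124, 0.3636] rot [0.003, -0.005, -1.41]
```

Call:
{"fn": "carry_out", "kwargs": {"series": [{"delta_pos": [0.9, 0.31, 0.16], "rot": [0, 0, -0.97], "hand": -0.3}, {"delta_pos": [0.9, 0.31, 0.16], "rot": [0, 0, -0.97], "hand": -0.3}, {"delta_pos": [0.9, 0.31, 0.16], "rot": [0, 0, -0.97], "hand": -0.3}, {"delta_pos": [0.9, 0.31, 0.16], "rot": [0, 0, -0.97], "hand": -0.3}, {"delta_pos": [0.9, 0.31, 0.16], "rot": [0, 0, -0.97], "hand": -0.3}]}}

```text
time: 2.1
tool_pos: [0.4292, 0.1217, 0.1993]
tcp_rot: [-0.93, -2.996, -0.005]
wrist_force: [-0.0, -0.8, 0.0]
width: 0.648
```

```bash
python3 - <<'E'
from h import *
rows([((.4826,.2379,.10),165),((.4826,.2379,.028),165)])
E
```

```text
t 2.1 tcp [0.4292 0.1217 0.1993] xang 145.51 tilt [0.0049 0.0019] F [-0.04 -0.8   0.02] T [-0.02  0.02  0.01] w 0.648 q [ 0.22 -0.14  2.12  0.01  1.17 -0.75]
dp [0.0853, 0.5034, 0.3987] rot [0.003, -0.006, -0.433]
dp [0.0839, 0.5029, 0.6867] rot [0.003, -0.006, -0.433]
```

Call:
{"fn": "carry_out", "kwargs": {"series": [{"delta_pos": [0.085, 0.503, 0.4], "rot": [0.003, -0.006, -0.433], "hand": -0.3}, {"delta_pos": [0.085, 0.503, 0.4], "rot": [0.003, -0.006, -0.433], "hand": -0.3}, {"delta_pos": [0.085, 0.503, 0.4], "rot": [0.003, -0.006, -0.433], "hand": -0.3}, {"delta_pos": [0.085, 0.503, 0.4], "rot": [0.003, -0.006, -0.433], "hand": -0.3}, {"delta_pos": [0.085, 0.503, 0.5], "rot": [0.003, -0.006, -0.433], "hand": -0.3}, {"delta_pos": [0.084, 0.503, 0.6], "rot": [0.003, -0.006, -0.433], "hand": -0.3}, {"delta_pos": [0.084, 0.503, 0.687], "rot": [0.003, -0.006, -0.433], "hand": -0.3}, {"delta_pos": [0.084, 0.503, 0.687], "rot": [0.003, -0.006, -0.433], "hand": -0.3}]}}

```text
time: 3.1
tool_pos: [0.4816, 0.2353, 0.0271]
tcp_rot: [-0.414, -3.112, 0.003]
wrist_force: [-0.1, -0.2, 0.8]
width: 0.648
```

```bash
python3 - <<'E'
from h import *
rows([((.4826,.2379,.028),165),((.4826,.2379,.12),165)])
t=bot.read_camera('top')[:,:,::-1];s=bot.read_camera('scene')[:,:,::-1]
f=lambda a:cv2.resize(np.clip(a*1.6,0,255).astype(np.uint8),(396,400),interpolation=cv2.INTER_CUBIC)
cv2.imwrite('pics/g.png',np.hstack([f(t[205:295,150:239]),f(s[205:295,330:419])]))
E
```

```text
t 3.1 tcp [0.4816 0.2353 0.0271] xang 164.84 tilt [ 0.0022 -0.0024] F [-0.06 -0.21  0.76] T [-0.02  0.01  0.  ] w 0.648 q [ 0.41  0.24  2.08 -0.    0.82 -0.9 ]
dp [-0.0012, 0.0111, -0.0035] rot [-0.003, -0.003, -0.004]
dp [-0.0004, 0.0102, -0.3715] rot [-0.003, -0.003, -0.004]
```

View pics/g.png

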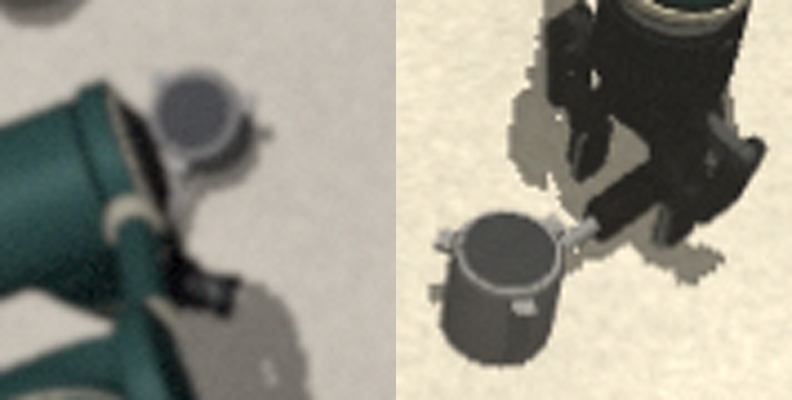

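The handle lies between the open fingers, with the bowl rim at about crop (197,112) left and (508,250) right. Closing.

Call:
{"fn": "carry_out", "kwargs": {"series": [{"delta_pos": [0, 0.01, -0.004], "rot": [-0.003, -0.003, -0.004], "hand": 0.2}, {"delta_pos": [0, 0.01, -0.004], "rot": [-0.003, -0.003, -0.004], "hand": 0.4}, {"delta_pos": [0, 0.01, -0.004], "rot": [-0.003, -0.003, -0.004], "hand": 1}, {"delta_pos": [0, 0.01, -0.004], "rot": [-0.003, -0.003, -0.004], "hand": 1}, {"delta_pos": [0, 0.01, -0.004], "rot": [-0.003, -0.003, -0.004], "hand": 1}, {"delta_pos": [0, 0.01, -0.004], "rot": [-0.003, -0.003, -0.004], "hand": 1}, {"delta_pos": [0, 0.01, -0.1], "rot": [-0.003, -0.003, -0.004], "hand": 1}, {"delta_pos": [0, 0.01, -0.3], "rot": [-0.003, -0.003, -0.004], "hand": 1}, {"delta_pos": [0, 0.01, -0.37], "rot": [-0.003, -0.003, -0.004], "hand": 1}, {"delta_pos": [0, 0.01, -0.37], "rot": [-0.003, -0.003, -0.004], "hand": 1}], "squeeze": 70}}

```text
time: 4.45
tool_pos: [0.4847, 0.2396, 0.1224]
tcp_rot: [0.408, 3.109, 0.006]
wrist_force: [0.2, 0.1, -1.3]
width: 0.198
```

```bash
python3 - <<'E'
from h import *
p,M=st()
t=bot.read_camera('top')[:,:,::-1];s=bot.read_camera('scene')[:,:,::-1]
cv2.imwrite('pics/t1.png',t);cv2.imwrite('pics/s1.png',s)
c=np.array([.4826,.2379,p[2]+.038]);c[:2]+=.105*np.array([np.cos(np.radians(-15)),np.sin(np.radians(-15))])
a,b=[proj(n,[c])[0].round().astype(int) for n in('top','scene')];print(a,b)
f=lambda a,c:cv2.resize(np.clip(a[c[1]-30:c[1]+31,c[0]-30:c[0]+31]*1.6,0,255).astype(np.uint8),(396,396),interpolation=cv2.INTER_CUBIC)
cv2.imwrite('pics/l.png',np.hstack([f(t,a),f(s,b)]))
E
```

```text
t 4.45 tcp [0.4847 0.2396 0.1224] xang 165.06 tilt [-0.0054  0.0046] F [ 0.24  0.12 -1.32] T [ 0.03  0.13 -0.01] w 0.198 q [ 0.41  0.12  2.02  0.    1.   -0.9 ]
[187 223] [360 234]
```

View pics/l.png

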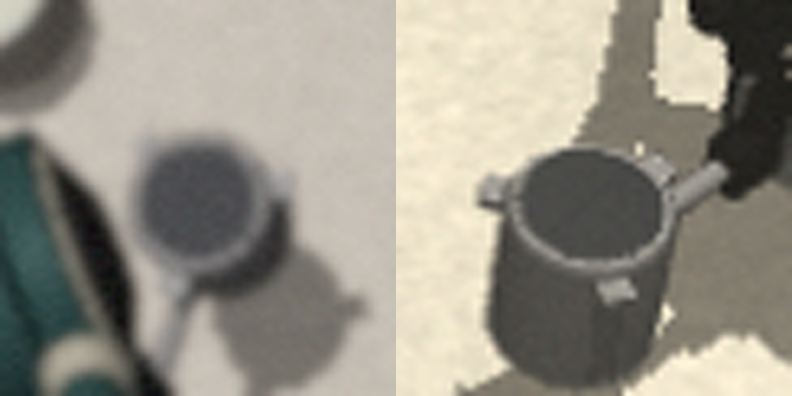

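Lifted. The rim centre is at about crop (203,202) in the top view and (197,207) in the scene view. I'll triangulate it relative to the tool.

```bash
python3 - <<'E'
from h import *
p,M=st()
k=61/396
a=[157+(203.5)*k-.5,193+(202.5)*k-.5]; b=[330+(197.5)*k-.5,204+207.5*k-.5]
oa,da=ray('top',[a]);ob,db=ray('scene',[b]);da,db=da[0],db[0]
s=np.linalg.lstsq(np.c_[da,-db],ob-oa,rcond=None)[0];A=oa+s[0]*da;B=ob+s[1]*db
c=(A+B)/2;print(A,B,c-p,'in tool',M.T@(c-p))
d=p-c;print(np.hypot(*d[:2]),np.degrees(np.arctan2(d[1],d[0])))
E
```

```text
t 4.55 tcp [0.4827 0.2387 0.1198] xang 165.06 tilt [-0.0013  0.0012] F [-0.76  0.52 -2.17] T [0.03 0.15 0.01] w 0.201 q [ 0.41  0.12  2.02  0.    1.   -0.9 ]
[0.58343229 0.21032557 0.1557107 ] [0.58297545 0.21120857 0.15579454] [ 0.10051135 -0.02789637  0.03595343] in tool [-0.10435076 -0.00099025 -0.03582355]
0.10431078149265664 164.48829911019342
```

```bash
cat >> h.py <<'E'
RR,DY,DZ=.1045,-.0005,.037
def tcp(b,h,out=0,dx=(0,0)):
    """brewer-frame handle angle b, rim height h (mm) above mount"""
    a=b+YAW; M=Rt(a); c=np.r_[AX+np.array(dx),.190+h/1000]
    return c-M@np.array([-RR-out,DY,-DZ]), a
E
python3 - <<'E'
from h import *
rows([tcp(115,-20,.1),tcp(100,-20,.1)])
print(tcp(100,-20,.1))
E
```

```text
t 4.55 tcp [0.4827 0.2387 0.1198] xang 165.06 tilt [-0.0013  0.0012] F [-0.76  0.52 -2.17] T [0.03 0.15 0.01] w 0.201 q [ 0.41  0.12  2.02  0.    1.   -0.9 ]
dp [-0.2054, -0.6392, -0.0533] rot [0.002, 0.001, 0.899]
dp [-0.3644, -0.4966, -0.053] rot [0.002, 0.001, 1.232]
(array([0.53867118, 0.09521847, 0.133     ]), 109.6)
```

Call:
{"fn": "carry_out", "kwargs": {"series": [{"delta_pos": [-0.05, -0.2, -0.053], "rot": [0.002, 0.001, 0.2], "hand": 1}, {"delta_pos": [-0.1, -0.4, -0.053], "rot": [0.002, 0.001, 0.4], "hand": 1}, {"delta_pos": [-0.205, -0.639, -0.053], "rot": [0.002, 0.001, 0.65], "hand": 1}, {"delta_pos": [-0.205, -0.639, -0.053], "rot": [0.002, 0.001, 0.9], "hand": 1}, {"delta_pos": [-0.205, -0.639, -0.053], "rot": [0.002, 0.001, 0.9], "hand": 1}, {"delta_pos": [-0.205, -0.639, -0.053], "rot": [0.002, 0.001, 0.9], "hand": 1}]}}

```text
time: 5.3
tool_pos: [0.4901, 0.0715, 0.1316]
tcp_rot: [-1.456, -2.782, 0.002]
wrist_force: [-0.4, -0.4, -2.5]
width: 0.201
```

```bash
python3 - <<'E'
from h import *
rows([tcp(100,-20,.1),tcp(100,-20,.05),tcp(100,-12,.0)])
t=bot.read_camera('top')[:,:,::-1];s=bot.read_camera('scene')[:,:,::-1]
f=lambda a:cv2.resize(np.clip(a*1.6,0,255).astype(np.uint8),(396,560),interpolation=cv2.INTER_CUBIC)
cv2.imwrite('pics/a.png',np.hstack([f(t[120:330,180:328]),f(s[80:290,180:328])]))
E
```

```text
t 5.3 tcp [0.4901 0.0715 0.1316] xang 124.75 tilt [ 0.0014 -0.0019] F [-0.39 -0.44 -2.53] T [ 0.08  0.09 -0.  ] w 0.201 q [ 0.09  0.03  2.1   0.    1.02 -0.51]
dp [-0.0329, 0.2138, -0.0061] rot [-0.003, -0.001, 0.337]
dp [-0.226, 0.1616, -0.0063] rot [-0.003, -0.001, 0.337]
dp [-0.419, 0.1092, -0.0385] rot [-0.003, -0.001, 0.337]
```

View pics/a.png

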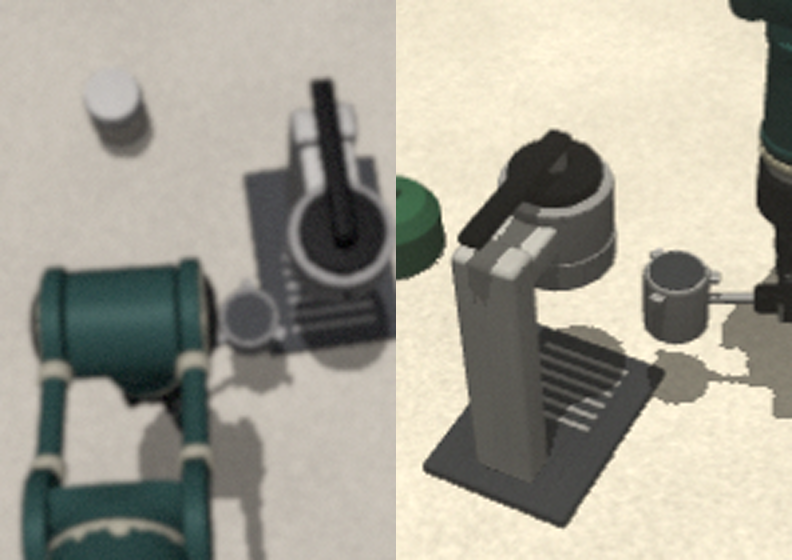

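The right panel shows the holder (rim about (678,270)) level with and in front of the head. The wrist cylinder is well above the head, so there is room. Moving in underneath.

Call:
{"fn": "carry_out", "kwargs": {"series": [{"delta_pos": [-0.033, 0.214, -0.006], "rot": [-0.003, -0.001, 0.2], "hand": 1}, {"delta_pos": [-0.033, 0.214, -0.006], "rot": [-0.003, -0.001, 0.337], "hand": 1}, {"delta_pos": [-0.13, 0.188, -0.006], "rot": [-0.003, -0.001, 0.337], "hand": 1}, {"delta_pos": [-0.226, 0.162, -0.006], "rot": [-0.003, -0.001, 0.337], "hand": 1}, {"delta_pos": [-0.32, 0.136, -0.01], "rot": [-0.003, -0.001, 0.337], "hand": 1}, {"delta_pos": [-0.4, 0.114, -0.02], "rot": [-0.003, -0.001, 0.337], "hand": 1}, {"delta_pos": [-0.419, 0.109, -0.038], "rot": [-0.003, -0.001, 0.337], "hand": 1}, {"delta_pos": [-0.419, 0.109, -0.038], "rot": [-0.003, -0.001, 0.337], "hand": 1}, {"delta_pos": [-0.419, 0.109, -0.038], "rot": [-0.003, -0.001, 0.337], "hand": 1}]}}

```text
time: 6.52
tool_pos: [0.5723, 0.002, 0.1416]
tcp_rot: [1.81, 2.567, 0.002]
wrist_force: [0.1, -0.0, -2.0]
width: 0.196
```

```bash
python3 - <<'E'
from h import *
rows([tcp(100,h) for h in(-12,-6,0,6)])
s=bot.read_camera('scene')[:,:,::-1];t=bot.read_camera('top')[:,:,::-1]
f=lambda a:cv2.resize(np.clip(a*1.8,0,255).astype(np.uint8),(396,560),interpolation=cv2.INTER_CUBIC)
cv2.imwrite('pics/b.png',np.hstack([f(t[150:291,230:330]),f(s[110:251,200:300])]))
E
```

```text
t 6.53 tcp [0.5723 0.002  0.1416] xang 109.62 tilt [0.0004 0.0012] F [ 0.08 -0.04 -1.96] T [0.13 0.03 0.03] w 0.196 q [-0.04  0.16  1.93  0.    1.05 -0.38]
dp [-0.0037, -0.0019, 0.0025] rot [0.002, -0.001, 0.001]
dp [-0.0037, -0.0018, -0.0215] rot [0.002, -0.001, 0.001]
dp [-0.0037, -0.0018, -0.0455] rot [0.002, -0.001, 0.001]
dp [-0.0036, -0.0018, -0.0695] rot [0.002, -0.001, 0.001]
```

View pics/b.png

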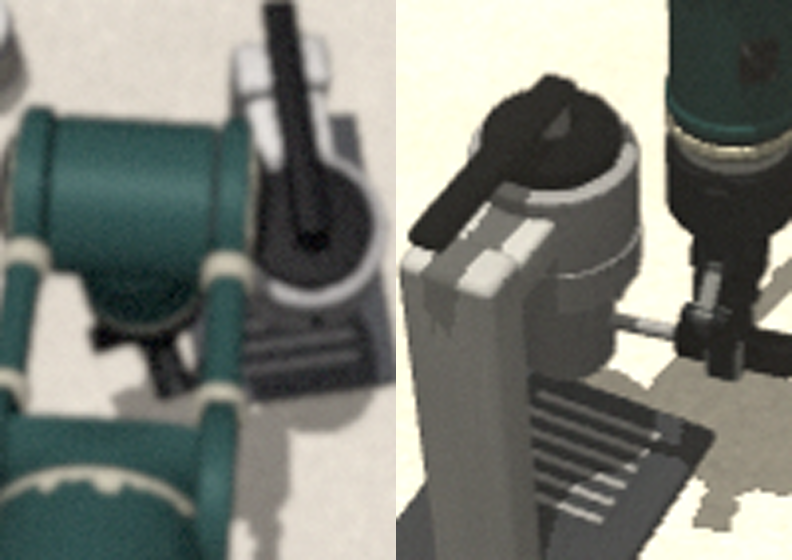

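The bowl sits centred under the head (scene panel, about (575,340)) and the gripper is clear of the head. Now I'll rise slowly and feel.

Call:
{"fn": "carry_out", "kwargs": {"series": [{"delta_pos": [-0.0037, -0.0018, -0.01], "rot": [0.002, -0.001, 0.001], "hand": 1}, {"delta_pos": [-0.0037, -0.0018, -0.0215], "rot": [0.002, -0.001, 0.001], "hand": 1}, {"delta_pos": [-0.0037, -0.0018, -0.0335], "rot": [0.002, -0.001, 0.001], "hand": 1}, {"delta_pos": [-0.0037, -0.0018, -0.0455], "rot": [0.002, -0.001, 0.001], "hand": 1}, {"delta_pos": [-0.0037, -0.0018, -0.052], "rot": [0.002, -0.001, 0.001], "hand": 1}, {"delta_pos": [-0.0037, -0.0018, -0.052], "rot": [0.002, -0.001, 0.001], "hand": 1}]}}

```text
time: 7.38
tool_pos: [0.5723, 0.0009, 0.1547]
tcp_rot: [1.811, 2.567, -0.001]
wrist_force: [-0.3, -0.1, -1.4]
width: 0.201
```

```bash
python3 - <<'E'
from h import *
rows([tcp(100,h) for h in(2,4,6)])
E
```

```text
t 7.38 tcp [0.5723 0.0009 0.1547] xang 109.58 tilt [-0.0006 -0.0002] F [-0.29 -0.12 -1.38] T [ 0.1   0.06 -0.03] w 0.201 q [-0.04  0.15  1.92 -0.    1.08 -0.38]
dp [0.0004, -0.0, -0.0012] rot [-0.0, 0.001, -0.0]
dp [0.0004, -0.0, -0.0092] rot [-0.0, 0.001, -0.0]
dp [0.0004, -0.0, -0.0172] rot [-0.0, 0.001, -0.0]
```

Call:
{"fn": "carry_out", "kwargs": {"series": [{"delta_pos": [0, 0, -0.004], "rot": [0, 0, 0], "hand": 1}, {"delta_pos": [0, 0, -0.008], "rot": [0, 0, 0], "hand": 1}, {"delta_pos": [0, 0, -0.012], "rot": [0, 0, 0], "hand": 1}, {"delta_pos": [0, 0, -0.012], "rot": [0, 0, 0], "hand": 1}]}}

```text
time: 7.88
tool_pos: [0.5723, 0.0009, 0.1578]
tcp_rot: [1.811, 2.567, -0.001]
wrist_force: [-0.6, 0.0, -0.9]
width: 0.198
```

```bash
python3 - <<'E'
from h import *
rows([tcp(100,h) for h in(4,6,8)])
E
```

```text
t 7.88 tcp [0.5723 0.0009 0.1578] xang 109.59 tilt [-0.0006 -0.0001] F [-0.59  0.05 -0.9 ] T [0.13 0.05 0.04] w 0.198 q [-0.04  0.14  1.92 -0.    1.08 -0.38]
dp [0.0004, -0.0002, 0.0031] rot [-0.0, 0.001, -0.0]
dp [0.0004, -0.0002, -0.0049] rot [-0.0, 0.001, -0.0]
dp [0.0004, -0.0002, -0.0129] rot [-0.0, 0.001, -0.0]
```

Call:
{"fn": "carry_out", "kwargs": {"series": [{"delta_pos": [0, 0, -0.004], "rot": [0, 0, 0], "hand": 1}, {"delta_pos": [0, 0, -0.008], "rot": [0, 0, 0], "hand": 1}, {"delta_pos": [0, 0, -0.008], "rot": [0, 0, 0], "hand": 1}]}}

```text
time: 8.25
tool_pos: [0.5723, 0.0009, 0.1598]
tcp_rot: [1.811, 2.566, -0.001]
wrist_force: [0.1, -0.6, -2.5]
width: 0.191
```

```bash
python3 - <<'E'
from h import *
rows([tcp(100,h) for h in(6,8)])
E
```

```text
t 8.25 tcp [0.5723 0.0009 0.1598] xang 109.59 tilt [-0.0007 -0.    ] F [ 0.07 -0.56 -2.55] T [ 0.11  0.02 -0.05] w 0.191 q [-0.04  0.14  1.92 -0.    1.09 -0.38]
dp [0.0004, -0.0002, 0.0032] rot [-0.0, 0.001, -0.0]
dp [0.0004, -0.0002, -0.0048] rot [-0.0, 0.001, -0.0]
```

Call:
{"fn": "carry_out", "kwargs": {"series": [{"delta_pos": [0, 0, -0.004], "rot": [0, 0, 0], "hand": 1}, {"delta_pos": [0, 0, -0.007], "rot": [0, 0, 0], "hand": 1}, {"delta_pos": [0, 0, -0.007], "rot": [0, 0, 0], "hand": 1}]}}

```text
time: 8.62
tool_pos: [0.572, 0.0011, 0.1606]
tcp_rot: [-1.811, -2.567, 0.001]
wrist_force: [1.7, 0.2, -8.5]
width: 0.198
```

```bash
python3 - <<'E'
from h import *
rows([tcp(100,h) for h in(8,10)])
E
```

```text
t 8.62 tcp [0.572  0.0011 0.1606] xang 109.59 tilt [ 0.     -0.0009] F [ 1.74  0.23 -8.54] T [ 0.64 -0.24  0.12] w 0.198 q [-0.04  0.14  1.92 -0.    1.09 -0.38]
dp [-0.0006, 0.0008, -0.0015] rot [-0.001, -0.0, -0.0]
dp [-0.0006, 0.0008, -0.0095] rot [-0.001, -0.0, -0.0]
```

Contact came at TCP z≈0.1603, which means the lugs are on the ledge, with about 7 N/mm stiffness. I'll sweep anticlockwise in 4° steps under light upward pressure.

Call:
{"fn": "carry_out", "kwargs": {"series": [{"delta_pos": [-0.0005, -0.0146, -0.003], "rot": [0, 0, -0.0444], "hand": 1}, {"delta_pos": [-0.001, -0.0292, -0.003], "rot": [0, 0, -0.0889], "hand": 1}, {"delta_pos": [-0.001, -0.0292, -0.003], "rot": [0, 0, -0.0889], "hand": 1}]}}

```text
time: 9.0
tool_pos: [0.565, -0.0013, 0.1607]
tcp_rot: [-1.72, -2.627, 0.001]
wrist_force: [4.3, 1.8, -9.6]
width: 0.195
```

```bash
sed -i 's/RR,DY,DZ=.1045,-.0005,.037/RR,DY,DZ=.1045,-.0005,.0335/' h.py; python3 - <<'E'
from h import *
rows([tcp(b,h) for b,h in((104,4.8),(108,4.8))])
E
```

```text
t 9.0 tcp [ 0.565  -0.0013  0.1607] xang 113.57 tilt [ 0.0007 -0.0009] F [ 4.29  1.79 -9.58] T [ 0.81 -0.33  0.32] w 0.195 q [-0.05  0.13  1.93  0.    1.09 -0.46]
dp [-0.0018, 0.0009, -0.0022] rot [-0.001, -0.001, -0.001]
dp [-0.0027, -0.0283, -0.0022] rot [-0.001, -0.001, -0.089]
```

Call:
{"fn": "carry_out", "kwargs": {"series": [{"delta_pos": [-0.0015, -0.014, -0.002], "rot": [-0.001, -0.001, -0.0444], "hand": 1}, {"delta_pos": [-0.002, -0.0288, -0.002], "rot": [-0.001, -0.001, -0.0889], "hand": 1}, {"delta_pos": [-0.002, -0.0288, -0.002], "rot": [-0.001, -0.001, -0.0889], "hand": 1}]}}

```text
time: 9.38
tool_pos: [0.5585, -0.0043, 0.1608]
tcp_rot: [-1.629, -2.686, -0.0]
wrist_force: [4.6, 1.7, -9.8]
width: 0.194
```

Call:
{"fn": "carry_out", "kwargs": {"series": [{"delta_pos": [-0.001, -0.0146, -0.002], "rot": [0, 0, -0.0444], "hand": 1}, {"delta_pos": [-0.0015, -0.0292, -0.002], "rot": [0, 0, -0.0889], "hand": 1}, {"delta_pos": [-0.0015, -0.0292, -0.002], "rot": [0, 0, -0.0889], "hand": 1}]}}

```text
time: 9.75
tool_pos: [0.5521, -0.0077, 0.1609]
tcp_rot: [-1.535, -2.739, -0.001]
wrist_force: [4.8, 2.1, -10.6]
width: 0.193
```

```bash
python3 - <<'E'
from h import *
rows([tcp(b,h) for b,h in((112,4.8),(116,4.8))])
E
```

```text
t 9.75 tcp [ 0.5521 -0.0077  0.1609] xang 121.47 tilt [ 0.0014 -0.0002] F [  4.78   2.09 -10.59] T [ 0.85 -0.19  0.4 ] w 0.193 q [-0.06  0.1   1.96  0.    1.08 -0.61]
dp [-0.0029, -0.0, -0.0014] rot [-0.0, -0.002, -0.003]
dp [-0.0039, -0.0292, -0.0014] rot [-0.0, -0.002, -0.092]
```

Call:
{"fn": "carry_out", "kwargs": {"series": [{"delta_pos": [-0.002, -0.0146, -0.001], "rot": [0, -0.002, -0.046], "hand": 1}, {"delta_pos": [-0.003, -0.0292, -0.001], "rot": [0, -0.002, -0.091], "hand": 1}, {"delta_pos": [-0.003, -0.0292, -0.001], "rot": [0, -0.002, -0.091], "hand": 1}]}}

```text
time: 10.12
tool_pos: [0.546, -0.0118, 0.1609]
tcp_rot: [-1.438, -2.792, 0.0]
wrist_force: [3.9, 2.0, -9.8]
width: 0.2
```

Call:
{"fn": "carry_out", "kwargs": {"series": [{"delta_pos": [-0.001, -0.0146, -0.001], "rot": [0, 0, -0.046], "hand": 1}, {"delta_pos": [-0.002, -0.0292, -0.001], "rot": [0, 0, -0.091], "hand": 1}, {"delta_pos": [-0.002, -0.0292, -0.001], "rot": [0, 0, -0.091], "hand": 1}]}}

```text
time: 10.5
tool_pos: [0.5402, -0.0163, 0.161]
tcp_rot: [-1.339, -2.84, 0.0]
wrist_force: [3.3, 2.5, -9.7]
width: 0.2
```

```bash
python3 - <<'E'
from h import *
rows([tcp(b,h) for b,h in((120,4.8),(124,4.8))])
E
```

```text
t 10.5 tcp [ 0.5402 -0.0163  0.161 ] xang 129.5 tilt [ 0.0013 -0.0008] F [ 3.3   2.45 -9.67] T [ 0.83 -0.04  0.32] w 0.2 q [-0.08  0.08  1.98  0.    1.08 -0.77]
dp [-0.0023, -0.0, -0.0011] rot [-0.001, -0.002, -0.002]
dp [-0.0033, -0.0292, -0.0011] rot [-0.001, -0.002, -0.091]
```

Call:
{"fn": "carry_out", "kwargs": {"series": [{"delta_pos": [-0.002, -0.0146, -0.001], "rot": [0, -0.002, -0.046], "hand": 1}, {"delta_pos": [-0.003, -0.0292, -0.001], "rot": [0, -0.002, -0.091], "hand": 1}, {"delta_pos": [-0.003, -0.0292, -0.001], "rot": [0, -0.002, -0.091], "hand": 1}]}}

```text
time: 10.88
tool_pos: [0.535, -0.0213, 0.1615]
tcp_rot: [-1.24, -2.886, 0.001]
wrist_force: [3.9, 3.5, -8.2]
width: 0.2
```

Call:
{"fn": "carry_out", "kwargs": {"series": [{"delta_pos": [-0.001, -0.0073, -0.002], "rot": [0, 0, -0.022], "hand": 1}, {"delta_pos": [-0.001, -0.0073, -0.002], "rot": [0, 0, -0.022], "hand": 1}]}}

```text
time: 11.12
tool_pos: [0.5338, -0.0226, 0.1623]
tcp_rot: [-1.215, -2.896, 0.001]
wrist_force: [2.4, 3.6, -6.0]
width: 0.197
```

```bash
python3 - <<'E'
from h import *
rows([tcp(b,h) for b,h in((125,4.8),(127,5))])
E
```

```text
t 11.12 tcp [ 0.5338 -0.0226  0.1623] xang 134.47 tilt [ 0.0005 -0.0006] F [ 2.36  3.62 -5.96] T [0.9  0.22 0.28] w 0.197 q [-0.09  0.07  1.99 -0.    1.08 -0.86]
dp [-0.0006, -0.0005, 0.0041] rot [-0.001, -0.001, -0.003]
dp [-0.0008, -0.0151, 0.0033] rot [-0.001, -0.001, -0.047]
```

Call:
{"fn": "carry_out", "kwargs": {"series": [{"delta_pos": [-0.0005, -0.0073, -0.004], "rot": [0, 0, -0.022], "hand": 1}, {"delta_pos": [-0.0005, -0.0073, -0.004], "rot": [0, 0, -0.022], "hand": 1}, {"delta_pos": [-0.0005, -0.0073, -0.004], "rot": [0, 0, -0.022], "hand": 1}]}}

```text
time: 11.5
tool_pos: [0.5325, -0.0241, 0.1634]
tcp_rot: [-1.191, -2.906, 0.001]
wrist_force: [1.0, 3.6, -5.9]
width: 0.199
```

```bash
python3 - <<'E'
from h import *
rows([tcp(b,h) for b,h in((126,4.8),(126,6))])
E
```

```text
t 11.5 tcp [ 0.5325 -0.0241  0.1634] xang 135.44 tilt [ 0.0005 -0.0008] F [ 0.98  3.56 -5.86] T [0.86 0.22 0.18] w 0.199 q [-0.09  0.06  1.99 -0.    1.09 -0.88]
dp [-0.0002, -0.0001, 0.0086] rot [-0.001, -0.001, -0.003]
dp [-0.0002, -0.0001, 0.0038] rot [-0.001, -0.001, -0.003]
```

Call:
{"fn": "carry_out", "kwargs": {"series": [{"delta_pos": [0.003, 0.003, 0], "rot": [0, 0, 0], "hand": 1}, {"delta_pos": [0.003, 0.003, -0.004], "rot": [0, 0, 0], "hand": 1}, {"delta_pos": [0.003, 0.003, -0.004], "rot": [0, 0, 0], "hand": 1}]}}

```text
time: 11.88
tool_pos: [0.5327, -0.0235, 0.1646]
tcp_rot: [-1.191, -2.907, 0.002]
wrist_force: [1.2, -1.6, -6.5]
width: 0.2
```

```bash
python3 - <<'E'
from h import *
rows([tcp(b,h) for b,h in((126,6),)])
E
```

```text
t 11.88 tcp [ 0.5327 -0.0235  0.1646] xang 135.43 tilt [-0.0003 -0.0011] F [ 1.18 -1.6  -6.49] T [0.32 0.13 0.05] w 0.2 q [-0.09  0.06  1.99 -0.    1.09 -0.88]
dp [-0.0012, -0.0021, 0.0085] rot [-0.001, 0.0, -0.004]
```

Call:
{"fn": "carry_out", "kwargs": {"series": [{"delta_pos": [-0.001, -0.001, -0.003], "rot": [0, 0, 0], "hand": 1}, {"delta_pos": [-0.001, -0.001, -0.006], "rot": [0, 0, 0], "hand": 1}, {"delta_pos": [-0.001, -0.001, -0.006], "rot": [0, 0, 0], "hand": 1}]}}

```text
time: 12.25
tool_pos: [0.5324, -0.0236, 0.1659]
tcp_rot: [-1.191, -2.906, 0.002]
wrist_force: [1.2, 1.0, -7.6]
width: 0.196
```

```bash
python3 - <<'E'
from h import *
rows([tcp(b,h) for b,h in((126,10),)])
E
```

```text
t 12.25 tcp [ 0.5324 -0.0236  0.1659] xang 135.44 tilt [ 0.0004 -0.0012] F [ 1.24  0.96 -7.56] T [0.78 0.31 0.15] w 0.196 q [-0.09  0.06  1.99 -0.    1.09 -0.88]
dp [-0.0017, -0.0012, -0.0023] rot [-0.002, -0.0, -0.004]
```

```bash
python3 - <<'E'
from h import *
s=bot.read_camera('scene')[:,:,::-1];cv2.imwrite('pics/s2.png',s)
a=cv2.resize(np.clip(s[150:230,220:320]*2.2,0,255).astype(np.uint8),(750,600),interpolation=cv2.INTER_CUBIC)
cv2.imwrite('pics/d.png',a)
# expected pixel of underside near edge & neck for flat holder
p,M=st(False)
for n,P in dict(rimc=[-.1045,0,-.0335],under=[-.1045,0,.0325],uy=[-.1045,.03,.0325],neck=[-.0675,0,-.005],hend=[.0375,0,-.005]).items():
    q=proj('scene',[p+M@np.array(P)])[0]; print(n,((q-[220,150]+.5)*7.5-.5).round())
E
```

```text
rimc [165. 158.]
under [173. 309.]
uy [185. 375.]
neck [285. 211.]
hend [610. 175.]
```

View pics/d.png

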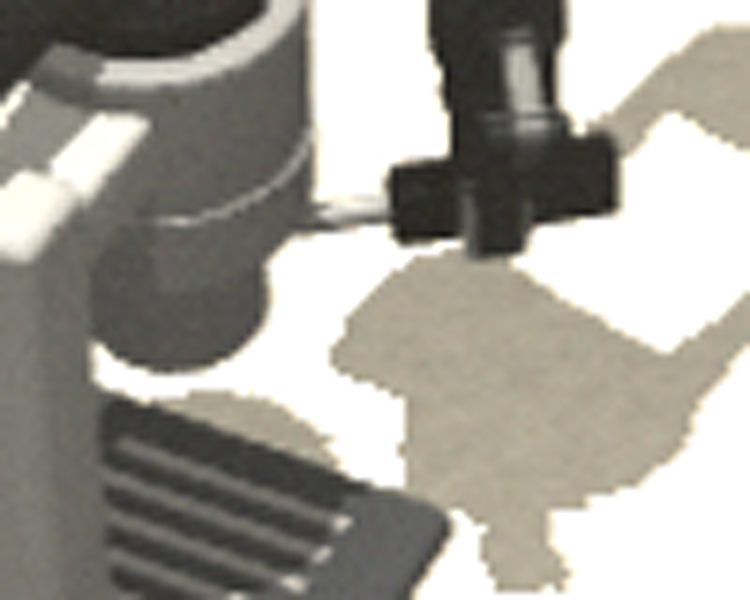

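The bowl's lower edge, at about (175,370), is as high as expected for a level holder, so the lugs really are rising in the slots. Continuing up.

Call:
{"fn": "carry_out", "kwargs": {"series": [{"delta_pos": [0.001, -0.005, -0.002], "rot": [0, 0, -0.016], "hand": 1}, {"delta_pos": [0.001, -0.005, -0.005], "rot": [0, 0, -0.016], "hand": 1}, {"delta_pos": [0.001, -0.005, -0.008], "rot": [0, 0, -0.016], "hand": 1}, {"delta_pos": [0.001, -0.005, -0.008], "rot": [0, 0, -0.016], "hand": 1}]}}

```text
time: 12.8
tool_pos: [0.5313, -0.0243, 0.168]
tcp_rot: [-1.173, -2.914, 0.001]
wrist_force: [1.3, 0.6, -6.6]
width: 0.195
```

```bash
python3 - <<'E'
from h import *
rows([tcp(b,h) for b,h in((126,12),)])
E
```

```text
t 12.8 tcp [ 0.5313 -0.0243  0.168 ] xang 136.16 tilt [ 0.0005 -0.0011] F [ 1.27  0.63 -6.6 ] T [0.81 0.2  0.27] w 0.195 q [-0.09  0.06  1.99 -0.    1.09 -0.9 ]
dp [-0.003, 0.0037, -0.0021] rot [-0.001, -0.001, 0.012]
```

Call:
{"fn": "carry_out", "kwargs": {"series": [{"delta_pos": [0, 0, -0.003], "rot": [0, 0.004, 0], "hand": 1}, {"delta_pos": [0, 0, -0.006], "rot": [0, 0.004, 0], "hand": 1}, {"delta_pos": [0, 0, -0.009], "rot": [0, 0.004, 0], "hand": 1}, {"delta_pos": [0, 0, -0.009], "rot": [0, 0.004, 0], "hand": 1}]}}

```text
time: 13.3
tool_pos: [0.5312, -0.0243, 0.1703]
tcp_rot: [-1.171, -2.911, -0.0]
wrist_force: [1.4, 2.1, -7.1]
width: 0.195
```

```bash
python3 - <<'E'
from h import *
p,M=st()
s=bot.read_camera('scene')[:,:,::-1];cv2.imwrite('pics/s3.png',s)
a=cv2.imread('pics/s2.png')
def edge(im,c,r0,r1):
    g=im[r0:r1,c-1:c+2].mean((1,2));g=cv2.GaussianBlur(g.reshape(-1,1),(1,5),0).ravel();d=np.diff(g);i=d.argmax();w=d[i-2:i+3];return r0+.5+(np.arange(i-2,i+3)*w).sum()/w.sum()
for c in(240,243,246,249): print('bowl',c,edge(a,c,188,206),edge(s,c,188,206))
for c in(275,278,299): print('handle bottom',c,edge(a,c,173,190),edge(s,c,173,190))
E
```

```text
t 13.3 tcp [ 0.5312 -0.0243  0.1703] xang 136.15 tilt [ 0.0037 -0.0012] F [ 1.42  2.12 -7.14] T [0.79 0.33 0.16] w 0.195 q [-0.09  0.06  1.99  0.    1.1  -0.9 ]
bowl 240 198.76613954296639 198.71834123903983
bowl 243 198.89996406432485 198.75013496490914
bowl 246 198.64765162721895 198.50555504963117
bowl 249 197.72244400088712 197.62399355877616
handle bottom 275 181.66850730317066 180.60090339501676
handle bottom 278 181.02845609488688 179.46299614729864
handle bottom 299 178.4653535832938 176.3831990450612
```

The image edges show the handle end rose about 4 mm but the bowl hardly moved, so the holder is pitching in the grip with a far lug blocked. I'll quantify the tilt before correcting it.

```bash
cat >> h.py <<'E'
def edge(im,c,r0,r1):
    g=im[r0:r1,c-1:c+2].mean((1,2));g=cv2.GaussianBlur(g.reshape(-1,1),(1,5),0).ravel();d=np.diff(g);i=d.argmax();w=d[i-2:i+3];return r0+.5+(np.arange(i-2,i+3)*w).sum()/w.sum()
def tilt(im,p,M,cols=(240,243,246)):
    """bowl lower edge row measured minus predicted, per column, for pitch angles -2..8 deg (handle end up)"""
    th=np.radians(np.arange(0,360,1)); C=np.c_[-.1045+.03*np.cos(th),.03*np.sin(th),np.full(360,.0302)]
    m=np.array([edge(im,c,180,212) for c in cols])
    for d in(-2,0,2,4,6):
        pr=proj('scene',p+(C@R.from_rotvec([0,np.radians(d),0]).as_matrix().T)@M.T)
        e=[pr[np.abs(pr[:,0]-c)<.8][:,1].max() for c in cols]; print('pitch',d,(m-e).round(2))
E
python3 - <<'E'
from h import *
p,M=st()
tilt(cv2.imread('pics/s3.png'),p,M)
tilt(cv2.imread('pics/s2.png'),np.array([.5324,-.0236,.1659]),Rt(135.44))
E
```

```text
t 13.35 tcp [ 0.5312 -0.0243  0.1703] xang 136.15 tilt [ 0.0037 -0.0012] F [-0.84  1.33 -6.28] T [0.87 0.33 0.16] w 0.201 q [-0.09  0.06  1.99  0.    1.1  -0.9 ]
pitch -2 [2.1  2.07 2.1 ]
pitch 0 [1.01 0.98 1.01]
pitch 2 [-0.05 -0.1  -0.11]
pitch 4 [-1.09 -1.16 -1.17]
pitch 6 [-2.1  -2.21 -2.26]
pitch -2 [0.94 1.01 1.04]
pitch 0 [-0.15 -0.07 -0.05]
pitch 2 [-1.2  -1.15 -1.12]
pitch 4 [-2.26 -2.21 -2.23]
pitch 6 [-3.28 -3.26 -3.31]
```

Pitch is about 0° at s2 and about 2° now. So the lugs did enter the slots (rim about 9–10 mm up), and then the off-centre push made it cock and slip in the grip. I'll level it by lowering the handle end and pitching the tool, grip harder, and recentre.

Call:
{"fn": "carry_out", "kwargs": {"series": [{"delta_pos": [-0.001, 0.001, 0.008], "rot": [0, -0.02, 0], "hand": 1}, {"delta_pos": [-0.0017, 0.0017, 0.018], "rot": [0, -0.044, 0], "hand": 1}, {"delta_pos": [-0.0017, 0.0017, 0.018], "rot": [0, -0.044, 0], "hand": 1}, {"delta_pos": [-0.0017, 0.0017, 0.018], "rot": [0, -0.044, 0], "hand": 1}], "squeeze": 120}}

```text
time: 13.85
tool_pos: [0.5319, -0.0245, 0.166]
tcp_rot: [1.162, 2.888, -0.02]
wrist_force: [0.3, -1.3, -4.9]
width: 0.189
```

```bash
python3 - <<'E'
from h import *
p,M=st()
s=bot.read_camera('scene')[:,:,::-1];cv2.imwrite('pics/s4.png',s)
tilt(s,p,M)
print([edge(cv2.imread(f'pics/s{i}.png'),243,180,212) for i in(2,3,4)])
E
```

```text
t 13.85 tcp [ 0.5319 -0.0245  0.166 ] xang 136.15 tilt [-0.0315 -0.0013] F [ 0.3  -1.32 -4.92] T [ 0.25  0.25 -0.09] w 0.189 q [-0.08  0.05  2.01 -0.02  1.07 -0.87]
pitch -2 [1.84 2.01 2.01]
pitch 0 [0.74 0.91 0.91]
pitch 2 [-0.33 -0.17 -0.17]
pitch 4 [-1.4  -1.25 -1.29]
pitch 6 [-2.43 -2.31 -2.39]
[np.float64(198.89996406432485), np.float64(198.75013496490914), np.float64(198.97696306920042)]
```

Call:
{"fn": "carry_out", "kwargs": {"series": [{"delta_pos": [0, 0, -0.004], "rot": [0, 0, 0], "hand": 1}, {"delta_pos": [0, 0, -0.008], "rot": [0, 0, 0], "hand": 1}, {"delta_pos": [0, 0, -0.008], "rot": [0, 0, 0], "hand": 1}]}}

```text
time: 14.28
tool_pos: [0.5317, -0.0244, 0.1674]
tcp_rot: [1.163, 2.889, -0.02]
wrist_force: [2.3, -1.1, -10.2]
width: 0.189
```

```bash
python3 - <<'E'
from h import *
p,M=st()
s=bot.read_camera('scene')[:,:,::-1];cv2.imwrite('pics/s5.png',s)
tilt(s,p,M)
E
```

```text
t 14.28 tcp [ 0.5317 -0.0244  0.1674] xang 136.15 tilt [-0.0306 -0.0016] F [  2.33  -1.14 -10.22] T [0.75 0.28 0.11] w 0.189 q [-0.08  0.04  2.01 -0.02  1.07 -0.87]
pitch -2 [2.18 2.33 2.42]
pitch 0 [1.08 1.24 1.32]
pitch 2 [-0.    0.15  0.24]
pitch 4 [-1.07 -0.93 -0.84]
pitch 6 [-2.11 -1.99 -1.94]
```

```bash
python3 - <<'E'
from h import *
p,M=st(False)
for i in(2,3,4,5):
    s=cv2.imread(f'pics/s{i}.png'); r=lambda cs:[edge(s,c,168,190) for c in cs]
    x=np.array([274,276,298,300]); e=np.array(r(x)); print(i,e.round(2),'slope',np.polyfit(x,e,1)[0].round(4))
a=136.15
for t in(0,2,4):
    Mt=Rt(a)@R.from_rotvec([0,np.radians(t),0]).as_matrix()
    q=proj('scene',[p+Mt@np.array(P) for P in([-.0325,.009,.007],[.0325,.009,.007])]); print('pred',t,q.round(1).tolist(),'slope',((q[1]-q[0])[1]/(q[1]-q[0])[0]).round(4))
s=cv2.imread('pics/s5.png')
cv2.imwrite('pics/e.png',cv2.resize(np.clip(s[150:210,225:305]*2.4,0,255).astype(np.uint8),(800,600),interpolation=cv2.INTER_CUBIC))
E
```

```text
2 [181.47 181.47 178.57 178.38] slope -0.1243
3 [180.58 180.27 176.52 176.23] slope -0.1685
4 [182.09 181.76 178.35 177.88] slope -0.1591
5 [181.6  181.28 177.72 177.38] slope -0.162
pred 0 [[272.7, 181.7], [299.4, 178.5]] slope -0.1211
pred 2 [[272.8, 182.0], [299.5, 178.1]] slope -0.1469
pred 4 [[272.9, 182.4], [299.6, 177.7]] slope -0.1728
```

View pics/e.png

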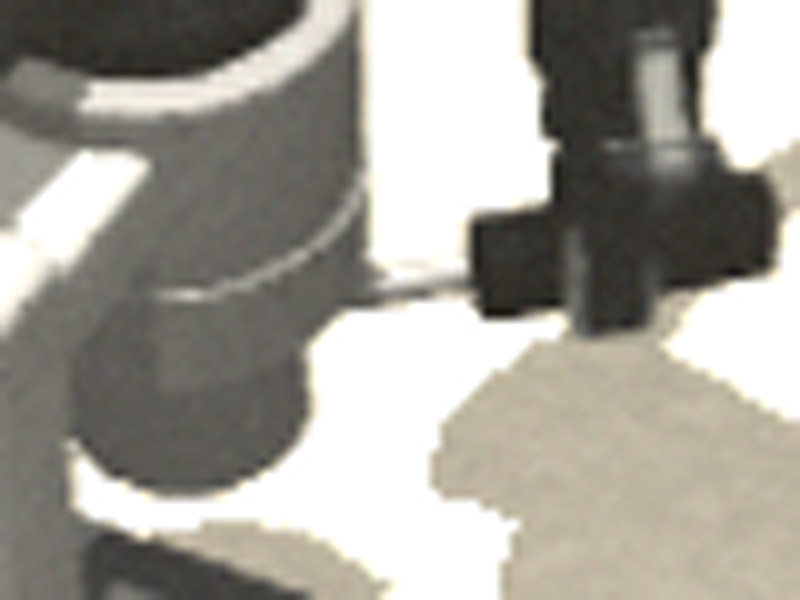

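The picture shows the handle end slightly high. The bowl's lower edge is at about (185,493), and the head's lower edge meets the background near (330,325). Using the head's known lower edge as the reference, I can get the bowl's true height.

```bash
python3 - <<'E'
from h import *
from scipy.optimize import brentq
th=np.radians(np.arange(0,360,.25))
def low(r,z,c):
    P=np.c_[AX[0]+r*np.cos(th),AX[1]+r*np.sin(th),np.full(th.size,z)];q=proj('scene',P)
    return q[np.abs(q[:,0]-c)<.4][:,1].max()
for i in(2,3,4,5):
    s=cv2.imread(f'pics/s{i}.png')
    for r,cols,r0,r1,z0 in((.03,(238,241,244,247,250),188,210,.13),(.05,(257,258,259,260),172,192,.19)):
        out=[]
        for c in cols:
            e=edge(s,c,r0,r1)
            try: out.append(brentq(lambda z:low(r,z,c)-e,z0-.03,z0+.03))
            except Exception as ex: out.append(np.nan)
        print(i,'bowl under z' if r==.03 else 'head bottom z',np.round(out,4))
E
```

```text
2 bowl under z [0.1355 0.1354 0.1362 0.1352 0.1349]
2 head bottom z [0.1932 0.1937 0.1921 0.1895]
3 bowl under z [0.1364 0.1367 0.1368 0.1355 0.1343]
3 head bottom z [0.1937 0.1939 0.1938 0.1919]
4 bowl under z [0.1352 0.1354 0.136  0.1352 0.1349]
4 head bottom z [0.1932 0.1937 0.1922 0.1904]
5 bowl under z [0.1361 0.1359 0.1361 0.1352 0.1348]
5 head bottom z [0.1934 0.1938 0.1925 0.1909]
```

Relative to the head, the rim is about 9–11 mm up, so all lugs are inside the slots and something is rubbing. I'll ease off, level further, and feel for the slot walls by turning a little.

Call:
{"fn": "carry_out", "kwargs": {"series": [{"delta_pos": [0, 0, 0.01], "rot": [0, -0.03, 0], "hand": 1}, {"delta_pos": [0, 0, 0.014], "rot": [0, -0.06, 0], "hand": 1}, {"delta_pos": [0, -0.01, 0.014], "rot": [0, -0.06, -0.033], "hand": 1}, {"delta_pos": [0, -0.01, 0.014], "rot": [0, -0.06, -0.033], "hand": 1}]}}

```text
time: 14.82
tool_pos: [0.5304, -0.0261, 0.1643]
tcp_rot: [1.108, 2.862, -0.046]
wrist_force: [4.4, -0.5, -9.2]
width: 0.187
```

```bash
cat >> h.py <<'E'
from scipy.optimize import brentq
def under(s,cols=(238,241,244,247)):
    th=np.radians(np.arange(0,360,.25));o=[]
    for c in cols:
        e=edge(s,c,185,210)
        def f(z):
            q=proj('scene',np.c_[AX[0]+.03*np.cos(th),AX[1]+.03*np.sin(th),np.full(th.size,z)]);return q[np.abs(q[:,0]-c)<.4][:,1].max()-e
        o.append(brentq(f,.1,.17))
    return np.mean(o)
def chk():
    st(); s=bot.read_camera('scene')[:,:,::-1]
    x=np.array([274,276,298,300]);e=[edge(s,c,165,190) for c in x]
    print('under z',under(s).round(4),'rim h~',((under(s)+.066-.19-.0025)*1e3).round(1),'pitch~',((-.1211-np.polyfit(x,e,1)[0])/.0129).round(1)); return s
E
python3 -c "
from h import *
chk()"
```

```text
t 14.82 tcp [ 0.5304 -0.0261  0.1643] xang 137.67 tilt [-0.0786 -0.0019] F [ 4.41 -0.54 -9.19] T [ 0.75 -0.02  0.27] w 0.187 q [-0.06  0.02  2.04 -0.06  1.02 -0.87]
under z 0.1348 rim h~ 8.3 pitch~ 3.0
```

Using the moments, the handle lug seems to have dropped into its slot while a far lug still bears on the ledge, so the bowl is off-centre in the opening. I'll lower it free of the ledge and feel the opening's sides.

Call:
{"fn": "carry_out", "kwargs": {"series": [{"delta_pos": [0, 0, 0.01], "rot": [0, 0, 0], "hand": 1}, {"delta_pos": [0, 0, 0.02], "rot": [0, 0, 0], "hand": 1}, {"delta_pos": [0, 0, 0.02], "rot": [0, 0, 0], "hand": 1}]}}

```text
time: 15.25
tool_pos: [0.5308, -0.0264, 0.1598]
tcp_rot: [1.109, 2.861, -0.047]
wrist_force: [-0.1, 0.0, -1.0]
width: 0.185
```

```bash
python3 -c "
from h import *
s=chk()"
```

```text
t 15.25 tcp [ 0.5308 -0.0264  0.1598] xang 137.65 tilt [-0.0787 -0.0019] F [-0.07  0.02 -1.03] T [0.13 0.11 0.01] w 0.185 q [-0.06  0.03  2.04 -0.06  1.01 -0.87]
under z 0.1344 rim h~ 7.9 pitch~ 3.1
```

```bash
python3 -c "
from h import *
s=bot.read_camera('scene')[:,:,::-1];cv2.imwrite('pics/s6.png',s)
cv2.imwrite('pics/f.png',cv2.resize(np.clip(s[150:210,230:310]*2.4,0,255).astype(np.uint8),(800,600),interpolation=cv2.INTER_CUBIC))
p,M=st(False)
for d in (0,3,-3):
  Mt=Rt(137.65)@R.from_rotvec([0,np.radians(d),0]).as_matrix()
  for y,z in((.0,-.012-.005),(.0,.012-.005)):
    q=proj('scene',[p+Mt@np.array([x,y,z]) for x in(-.0375,.0375)]);print(d,((q-[230,150]+.5)*10).round().tolist())
"
```

```text
0 [[401.0, 246.0], [708.0, 204.0]]
0 [[401.0, 320.0], [704.0, 278.0]]
3 [[397.0, 253.0], [704.0, 199.0]]
3 [[403.0, 326.0], [705.0, 271.0]]
-3 [[405.0, 240.0], [711.0, 210.0]]
-3 [[400.0, 314.0], [702.0, 284.0]]
```

View pics/f.png

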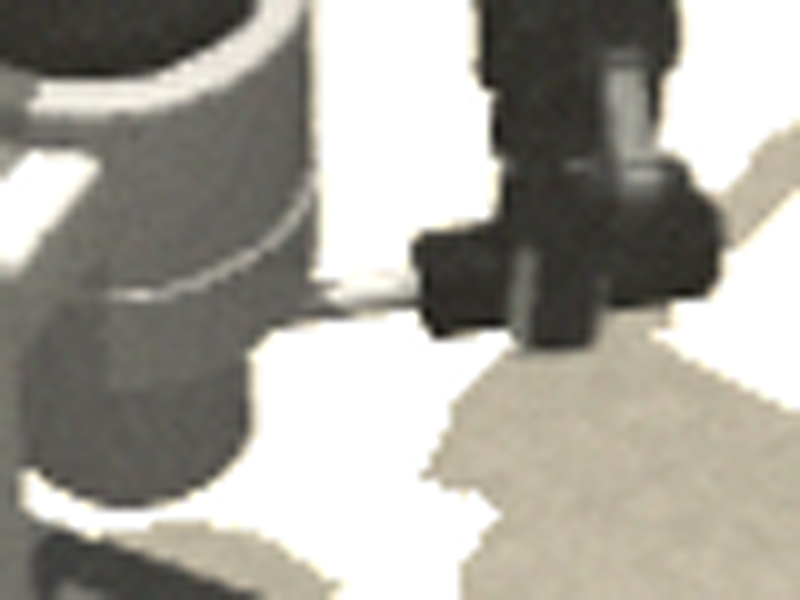

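The holder is now level and hanging free, with handle bottom edge (435,338) to (665,305) matching the level prediction. To test whether the lugs are really in the slots, I'll turn slightly and feel for walls.

Call:
{"fn": "carry_out", "kwargs": {"series": [{"delta_pos": [0, -0.011, 0], "rot": [-0.0026, 0, -0.033], "hand": 1}, {"delta_pos": [-0.0006, -0.022, 0], "rot": [-0.005, 0, -0.0665], "hand": 1}, {"delta_pos": [-0.0006, -0.022, 0], "rot": [-0.005, 0, -0.0665], "hand": 1}]}}

```text
time: 15.72
tool_pos: [0.527, -0.0308, 0.1598]
tcp_rot: [1.033, 2.889, -0.044]
wrist_force: [0.4, 0.7, -1.0]
width: 0.183
```

```bash
python3 -c "
from h import *
st()"
```

```text
t 15.72 tcp [ 0.527  -0.0308  0.1598] xang 140.65 tilt [-0.0787 -0.002 ] F [ 0.39  0.72 -0.97] T [0.13 0.13 0.04] w 0.183 q [-0.08  0.02  2.05 -0.06  1.01 -0.93]
```

Call:
{"fn": "carry_out", "kwargs": {"series": [{"delta_pos": [0, 0, -0.004], "rot": [0, 0, 0], "hand": 1}, {"delta_pos": [0, 0, -0.008], "rot": [0, 0, 0], "hand": 1}, {"delta_pos": [0, 0, -0.008], "rot": [0, 0, 0], "hand": 1}]}}

```text
time: 16.1
tool_pos: [0.527, -0.0307, 0.1617]
tcp_rot: [1.033, 2.889, -0.044]
wrist_force: [1.0, -0.8, -2.1]
width: 0.186
```

```bash
python3 -c "
from h import *
chk()
print(tcp(131.05,0))"
```

```text
t 16.1 tcp [ 0.527  -0.0307  0.1617] xang 140.66 tilt [-0.0788 -0.0021] F [ 0.98 -0.84 -2.12] T [0.1  0.02 0.09] w 0.186 q [-0.08  0.02  2.05 -0.06  1.01 -0.93]
under z 0.1343 rim h~ 7.8 pitch~ 4.8
(array([ 0.52630852, -0.03095451,  0.1565    ]), 140.65)
```

Call:
{"fn": "carry_out", "kwargs": {"series": [{"delta_pos": [0, 0, -0.004], "rot": [0, 0, 0], "hand": 1}, {"delta_pos": [0, 0, -0.006], "rot": [0, 0, 0], "hand": 1}, {"delta_pos": [0, 0, -0.006], "rot": [0, 0, 0], "hand": 1}]}}

```text
time: 16.52
tool_pos: [0.5271, -0.0306, 0.1632]
tcp_rot: [1.033, 2.888, -0.044]
wrist_force: [3.3, -0.9, -3.3]
width: 0.187
```

```bash
python3 - <<'E'
from h import *
p,M=st();s=bot.read_camera('scene')[:,:,::-1];cv2.imwrite('pics/s7.png',s)
print([round(edge(s,c,192,210),2) for c in range(236,256,2)])
c=p+M@np.array([0,0,-.005])-Rt(140.6)@np.array([.105,0,0])
th=np.radians(np.arange(0,360,.5))
for z in(.066,):
    q=proj('scene',np.c_[c[0]+.03*np.cos(th),c[1]+.03*np.sin(th),np.full(720,c[2]+.033-z)])
    print([q[np.abs(q[:,0]-k)<.5][:,1].max().round(2) for k in range(236,256,2)],c,c[2]+.033-.19)
E
```

```text
t 16.52 tcp [ 0.5271 -0.0306  0.1632] xang 140.66 tilt [-0.079  -0.0018] F [ 3.31 -0.86 -3.29] T [ 0.27 -0.06  0.15] w 0.187 q [-0.08  0.02  2.05 -0.06  1.02 -0.93]
[np.float64(197.61), np.float64(198.75), np.float64(198.95), np.float64(199.1), np.float64(198.89), np.float64(197.98), np.float64(197.98), np.float64(197.39), np.float64(196.19), np.float64(194.43)]
[np.float64(198.5), np.float64(199.03), np.float64(199.32), np.float64(199.38), np.float64(199.31), np.float64(198.99), np.float64(198.45), np.float64(197.59), np.float64(196.32), np.float64(194.19)] [ 0.60791247 -0.09699425  0.16814469] 0.011144689319763479
```

The image and the arm now agree that the holder is level with the rim about 11 mm up, and the push is light, so the lugs are rising in the slots. I'll ease off the side contact and continue up.

Call:
{"fn": "carry_out", "kwargs": {"series": [{"delta_pos": [-0.002, 0.003, 0], "rot": [0.001, 0, 0.01], "hand": 1}, {"delta_pos": [-0.002, 0.003, -0.004], "rot": [0.001, 0, 0.01], "hand": 1}, {"delta_pos": [-0.002, 0.003, -0.008], "rot": [0.001, 0, 0.01], "hand": 1}, {"delta_pos": [-0.002, 0.003, -0.008], "rot": [0.001, 0, 0.01], "hand": 1}]}}

```text
time: 17.08
tool_pos: [0.5274, -0.0301, 0.1647]
tcp_rot: [1.044, 2.885, -0.044]
wrist_force: [2.1, 0.0, -7.3]
width: 0.19
```

```bash
cat >> h.py <<'E'
def bowl(tag):
    p,M=st();s=bot.read_camera('scene')[:,:,::-1];cv2.imwrite(f'pics/{tag}.png',s)
    a=np.degrees(np.arctan2(M[1,0],M[0,0]));c=p+M@np.array([0,0,-.005])-Rt(a)@np.array([.105,0,0])
    print('level-model axis err mm',((c[:2]-AX)*1e3).round(1),'h',((c[2]+.033-.19)*1e3).round(1))
    th=np.radians(np.arange(0,360,.5))
    q=proj('scene',np.c_[c[0]+.03*np.cos(th),c[1]+.03*np.sin(th),np.full(720,c[2]-.033)])
    print('row meas-pred',[round(float(edge(s,k,188,212)-q[np.abs(q[:,0]-k)<.5][:,1].max()),2) for k in (238,240,242,244,250,252)])
E
python3 -c "
from h import *
bowl('s8')"
```

```text
t 17.07 tcp [ 0.5274 -0.0301  0.1647] xang 140.21 tilt [-0.0781 -0.0023] F [ 2.06  0.02 -7.28] T [0.67 0.19 0.21] w 0.19 q [-0.07  0.02  2.04 -0.06  1.02 -0.92]
level-model axis err mm [1.  0.6] h 12.6
row meas-pred [-0.07, -0.2, -0.01, -0.29, 0.15, -0.1]
```

Call:
{"fn": "carry_out", "kwargs": {"series": [{"delta_pos": [-0.0005, -0.005, 0], "rot": [-0.0015, 0, -0.018], "hand": 1}, {"delta_pos": [-0.001, -0.011, 0], "rot": [-0.003, 0, -0.035], "hand": 1}, {"delta_pos": [-0.001, -0.011, -0.002], "rot": [-0.003, 0, -0.035], "hand": 1}]}}

```text
time: 17.5
tool_pos: [0.5262, -0.0326, 0.1661]
tcp_rot: [1.004, 2.898, -0.042]
wrist_force: [1.4, -0.3, -2.3]
width: 0.189
```

```bash
python3 -c "
from h import *
bowl('s9')"
```

```text
t 17.5 tcp [ 0.5262 -0.0326  0.1661] xang 141.79 tilt [-0.0794 -0.0017] F [ 1.37 -0.27 -2.34] T [0.11 0.07 0.07] w 0.189 q [-0.08  0.01  2.05 -0.05  1.02 -0.96]
level-model axis err mm [1.6 0.3] h 14.0
row meas-pred [-0.41, -0.15, -0.06, -0.24, -0.31, -0.67]
```

Turning a little further freed it: the force dropped to near zero and the rim rose. Continuing up.

Call:
{"fn": "carry_out", "kwargs": {"series": [{"delta_pos": [-0.001, -0.004, -0.004], "rot": [-0.001, 0, -0.011], "hand": 1}, {"delta_pos": [-0.001, -0.004, -0.008], "rot": [-0.001, 0, -0.011], "hand": 1}, {"delta_pos": [-0.001, -0.004, -0.008], "rot": [-0.001, 0, -0.011], "hand": 1}]}}

```text
time: 17.92
tool_pos: [0.5258, -0.0335, 0.1683]
tcp_rot: [0.992, 2.902, -0.042]
wrist_force: [-0.4, -0.3, -0.7]
width: 0.188
```

```bash
python3 -c "
from h import *
bowl('s10')"
```

```text
t 17.93 tcp [ 0.5258 -0.0335  0.1683] xang 142.27 tilt [-0.0796 -0.0014] F [-0.43 -0.27 -0.66] T [ 0.12  0.16 -0.03] w 0.188 q [-0.08  0.01  2.04 -0.05  1.03 -0.97]
level-model axis err mm [1.7 0.1] h 16.3
row meas-pred [-0.27, -0.14, -0.14, -0.19, -0.4, -0.72]
```

Call:
{"fn": "carry_out", "kwargs": {"series": [{"delta_pos": [-0.001, 0, -0.004], "rot": [0, 0, 0], "hand": 1}, {"delta_pos": [-0.001, 0, -0.008], "rot": [0, 0, 0], "hand": 1}, {"delta_pos": [-0.001, 0, -0.01], "rot": [0, 0, 0], "hand": 1}, {"delta_pos": [-0.001, 0, -0.01], "rot": [0, 0, 0], "hand": 1}]}}

```text
time: 18.48
tool_pos: [0.5259, -0.0335, 0.1708]
tcp_rot: [0.991, 2.902, -0.042]
wrist_force: [0.8, -0.2, -1.6]
width: 0.189
```

```bash
python3 -c "
from h import *
bowl('s11')"
```

```text
t 18.48 tcp [ 0.5259 -0.0335  0.1708] xang 142.27 tilt [-0.0797 -0.0014] F [ 0.78 -0.17 -1.55] T [ 0.15  0.11 -0.01] w 0.189 q [-0.08  0.    2.04 -0.05  1.03 -0.97]
level-model axis err mm [1.8 0.1] h 18.8
row meas-pred [-0.3, 0.01, 0.02, 0.0, -0.54, -0.5]
```

Call:
{"fn": "carry_out", "kwargs": {"series": [{"delta_pos": [0, 0, -0.004], "rot": [0, 0, 0], "hand": 1}, {"delta_pos": [0, 0, -0.008], "rot": [0, 0, 0], "hand": 1}, {"delta_pos": [0, 0, -0.01], "rot": [0, 0, 0], "hand": 1}, {"delta_pos": [0, 0, -0.01], "rot": [0, 0, 0], "hand": 1}]}}

```text
time: 19.02
tool_pos: [0.5257, -0.0334, 0.1731]
tcp_rot: [0.991, 2.902, -0.042]
wrist_force: [2.2, -0.3, -3.4]
width: 0.187
```

```bash
python3 -c "
from h import *
bowl('s12')"
```

```text
t 19.02 tcp [ 0.5257 -0.0334  0.1731] xang 142.27 tilt [-0.0796 -0.0014] F [ 2.23 -0.35 -3.45] T [0.17 0.05 0.07] w 0.187 q [-0.08  0.    2.04 -0.05  1.03 -0.97]
level-model axis err mm [1.6 0.2] h 21.1
row meas-pred [-0.33, -0.01, 0.05, 0.05, -0.24, -0.45]
```

Call:
{"fn": "carry_out", "kwargs": {"series": [{"delta_pos": [-0.001, 0.001, -0.004], "rot": [0, 0, 0], "hand": 1}, {"delta_pos": [-0.001, 0.001, -0.008], "rot": [0, 0, 0], "hand": 1}, {"delta_pos": [-0.001, 0.001, -0.012], "rot": [0, 0, 0], "hand": 1}, {"delta_pos": [-0.001, 0.001, -0.012], "rot": [0, 0, 0], "hand": 1}]}}

```text
time: 19.58
tool_pos: [0.5257, -0.0333, 0.176]
tcp_rot: [0.992, 2.902, -0.042]
wrist_force: [1.0, -1.3, -5.5]
width: 0.189
```

```bash
python3 -c "
from h import *
bowl('s13')"
```

```text
t 19.57 tcp [ 0.5257 -0.0333  0.176 ] xang 142.27 tilt [-0.0794 -0.0018] F [ 1.02 -1.34 -5.51] T [ 0.03  0.14 -0.02] w 0.189 q [-0.08 -0.    2.04 -0.05  1.04 -0.97]
level-model axis err mm [1.7 0.3] h 24.0
row meas-pred [-0.05, 0.04, 0.14, 0.06, -0.2, -0.5]
```

The rim is now against the seal (about 3.5 N). I'll try turning anticlockwise, a small step first.

Call:
{"fn": "carry_out", "kwargs": {"series": [{"delta_pos": [0, -0.0073, -0.002], "rot": [-0.002, 0, -0.022], "hand": 1}, {"delta_pos": [-0.0003, -0.0147, -0.002], "rot": [-0.0035, 0, -0.0443], "hand": 1}, {"delta_pos": [-0.0003, -0.0147, -0.002], "rot": [-0.0035, 0, -0.0443], "hand": 1}]}}

```text
time: 20.0
tool_pos: [0.5236, -0.036, 0.1768]
tcp_rot: [0.94, 2.918, -0.039]
wrist_force: [2.6, 1.7, -4.2]
width: 0.189
```

```bash
python3 -c "
from h import *
bowl('s14')"
```

```text
t 20.0 tcp [ 0.5236 -0.036   0.1768] xang 144.29 tilt [-0.0795 -0.001 ] F [ 2.58  1.68 -4.2 ] T [0.36 0.04 0.25] w 0.189 q [-0.09 -0.01  2.04 -0.05  1.04 -1.01]
level-model axis err mm [1.7 0.6] h 24.8
row meas-pred [-0.32, -0.01, 0.07, 0.08, -0.05, -0.41]
```

Call:
{"fn": "carry_out", "kwargs": {"series": [{"delta_pos": [0, -0.0073, 0], "rot": [-0.002, 0, -0.022], "hand": 1}, {"delta_pos": [-0.0003, -0.0147, 0], "rot": [-0.0035, 0, -0.0443], "hand": 1}, {"delta_pos": [-0.0003, -0.0147, 0], "rot": [-0.0035, 0, -0.0443], "hand": 1}]}}

```text
time: 20.42
tool_pos: [0.5215, -0.0391, 0.1768]
tcp_rot: [0.889, 2.934, -0.037]
wrist_force: [2.4, 1.5, -4.5]
width: 0.187
```

```bash
python3 -c "
from h import *
bowl('s15')"
```

```text
t 20.43 tcp [ 0.5215 -0.0391  0.1768] xang 146.28 tilt [-0.0795 -0.0009] F [ 2.39  1.52 -4.51] T [0.44 0.04 0.26] w 0.187 q [-0.1  -0.01  2.05 -0.04  1.04 -1.06]
level-model axis err mm [1.7 0.5] h 24.8
row meas-pred [-0.28, 0.03, 0.12, 0.13, -0.13, -0.38]
```

Call:
{"fn": "carry_out", "kwargs": {"series": [{"delta_pos": [-0.0005, -0.018, 0], "rot": [-0.0045, 0, -0.055], "hand": 1}, {"delta_pos": [-0.0016, -0.0366, 0], "rot": [-0.009, 0, -0.111], "hand": 1}, {"delta_pos": [-0.0016, -0.0366, 0], "rot": [-0.009, 0, -0.111], "hand": 1}]}}

```text
time: 20.85
tool_pos: [0.5167, -0.0469, 0.1768]
tcp_rot: [0.762, 2.969, -0.031]
wrist_force: [2.4, 0.7, -4.2]
width: 0.189
```

```bash
cat >> h.py <<'E'
def turn(ths,dz=0,dx=0):
    p,M=st(); c=p-.105*np.r_[M[:2,0]/np.linalg.norm(M[:2,0]),0]
    print('centre err',((c[:2]-AX)*1e3).round(1),'to home',round(189.6-np.degrees(np.arctan2(M[1,0],M[0,0]))%360,2))
    for t in ths:
        r=R.from_rotvec([0,0,np.radians(t)]).as_matrix(); q=c+r@(p-c)+[0,0,dz]
        print(t,'dp',(M.T@(q-p)/.25).round(4).tolist(),'rot',(R.from_matrix(M.T@r@M).as_rotvec()/np.radians(45)).round(4).tolist())
E
python3 -c "
from h import *
turn([3,6,9,12])"
```

```text
t 20.85 tcp [ 0.5167 -0.0469  0.1768] xang 151.23 tilt [-0.0793 -0.0007] F [ 2.42  0.72 -4.18] T [0.39 0.08 0.29] w 0.189 q [-0.12 -0.02  2.06 -0.04  1.03 -1.17]
centre err [1.9 0.2] to home 38.37
3 dp [-0.0006, -0.022, 0.0001] rot [-0.0053, -0.0, -0.0665]
6 dp [-0.0023, -0.0439, 0.0002] rot [-0.0106, -0.0001, -0.1329]
9 dp [-0.0052, -0.0657, 0.0005] rot [-0.0159, -0.0001, -0.1994]
12 dp [-0.0091, -0.0873, 0.0008] rot [-0.0211, -0.0002, -0.2658]
```

Turning smoothly. Next 12°.

Call:
{"fn": "carry_out", "kwargs": {"series": [{"delta_pos": [-0.0006, -0.022, 0], "rot": [-0.0053, 0, -0.0665], "hand": 1}, {"delta_pos": [-0.0023, -0.044, 0], "rot": [-0.0106, 0, -0.133], "hand": 1}, {"delta_pos": [-0.0052, -0.0657, 0], "rot": [-0.016, 0, -0.1995], "hand": 1}, {"delta_pos": [-0.0091, -0.0873, 0], "rot": [-0.021, 0, -0.266], "hand": 1}, {"delta_pos": [-0.0091, -0.0873, 0], "rot": [-0.021, 0, -0.266], "hand": 1}]}}

```text
time: 21.48
tool_pos: [0.5085, -0.0674, 0.1772]
tcp_rot: [0.449, 3.029, -0.019]
wrist_force: [4.3, 1.0, -4.5]
width: 0.187
```

```bash
python3 -c "
from h import *
turn([12])"
```

```text
t 21.48 tcp [ 0.5085 -0.0674  0.1772] xang 163.14 tilt [-0.0801 -0.0008] F [ 4.29  0.98 -4.48] T [ 0.18 -0.09  0.24] w 0.187 q [-0.17 -0.04  2.07 -0.01  1.03 -1.44]
centre err [ 2.2 -0.2] to home 26.46
12 dp [-0.0091, -0.0873, 0.0008] rot [-0.0214, -0.0002, -0.2658]
```

Call:
{"fn": "carry_out", "kwargs": {"series": [{"delta_pos": [-0.0026, -0.022, 0], "rot": [-0.0053, 0, -0.0665], "hand": 1}, {"delta_pos": [-0.0045, -0.044, 0], "rot": [-0.0106, 0, -0.133], "hand": 1}, {"delta_pos": [-0.0075, -0.0657, 0], "rot": [-0.016, 0, -0.1995], "hand": 1}, {"delta_pos": [-0.0115, -0.0873, 0.001], "rot": [-0.021, 0, -0.266], "hand": 1}, {"delta_pos": [-0.0115, -0.0873, 0.001], "rot": [-0.021, 0, -0.266], "hand": 1}]}}

```text
time: 22.1
tool_pos: [0.505, -0.0891, 0.1775]
tcp_rot: [0.133, 3.059, -0.007]
wrist_force: [1.0, 2.0, -2.5]
width: 0.186
```

```bash
python3 -c "
from h import *
turn([4,8,10,12])"
```

```text
t 22.1 tcp [ 0.505  -0.0891  0.1775] xang 175.04 tilt [-0.0799 -0.001 ] F [ 0.97  1.96 -2.52] T [ 0.16 -0.03  0.2 ] w 0.186 q [-0.23 -0.04  2.07  0.01  1.03 -1.72]
centre err [ 2.8 -0.5] to home 14.56
4 dp [-0.001, -0.0293, 0.0001] rot [-0.0071, -0.0001, -0.0886]
8 dp [-0.0041, -0.0585, 0.0004] rot [-0.0142, -0.0002, -0.1772]
10 dp [-0.0064, -0.0729, 0.0006] rot [-0.0177, -0.0002, -0.2215]
12 dp [-0.0091, -0.0873, 0.0008] rot [-0.0213, -0.0003, -0.2658]
```

Call:
{"fn": "carry_out", "kwargs": {"series": [{"delta_pos": [-0.0003, -0.0147, 0], "rot": [-0.0035, 0, -0.044], "hand": 1}, {"delta_pos": [-0.001, -0.0293, 0], "rot": [-0.007, 0, -0.0886], "hand": 1}, {"delta_pos": [-0.0023, -0.044, 0], "rot": [-0.0106, 0, -0.133], "hand": 1}, {"delta_pos": [-0.0041, -0.0585, 0], "rot": [-0.0142, 0, -0.177], "hand": 1}, {"delta_pos": [-0.0041, -0.0585, 0], "rot": [-0.0142, 0, -0.177], "hand": 1}]}}

```text
time: 22.72
tool_pos: [0.5047, -0.1032, 0.1776]
tcp_rot: [-0.079, 3.061, 0.002]
wrist_force: [1.0, 3.2, -1.8]
width: 0.189
```

```bash
python3 -c "
from h import *
turn([2,4,5,6])"
```

```text
t 22.73 tcp [ 0.5047 -0.1032  0.1776] xang -177.06 tilt [-0.0795 -0.0004] F [ 1.    3.15 -1.83] T [0.4  0.03 0.39] w 0.189 q [-0.27 -0.03  2.07  0.03  1.03 -1.9 ]
centre err [ 2.8 -0.2] to home 6.66
2 dp [-0.0003, -0.0147, 0.0] rot [-0.0035, -0.0, -0.0443]
4 dp [-0.001, -0.0293, 0.0001] rot [-0.0071, -0.0, -0.0886]
5 dp [-0.0016, -0.0366, 0.0001] rot [-0.0088, -0.0, -0.1108]
6 dp [-0.0023, -0.0439, 0.0002] rot [-0.0106, -0.0001, -0.1329]
```

Call:
{"fn": "carry_out", "kwargs": {"series": [{"delta_pos": [-0.0003, -0.0147, -0.001], "rot": [-0.0035, 0, -0.044], "hand": 1}, {"delta_pos": [-0.001, -0.0293, -0.001], "rot": [-0.007, 0, -0.0886], "hand": 1}, {"delta_pos": [-0.001, -0.0293, -0.001], "rot": [-0.007, 0, -0.0886], "hand": 1}]}}

```text
time: 23.1
tool_pos: [0.5053, -0.1101, 0.1778]
tcp_rot: [-0.183, 3.057, 0.007]
wrist_force: [1.3, 3.8, -2.8]
width: 0.192
```

```bash
python3 -c "
from h import *
turn([1,2,3])"
```

```text
t 23.1 tcp [ 0.5053 -0.1101  0.1778] xang -173.15 tilt [-0.0792  0.    ] F [ 1.29  3.83 -2.81] T [ 0.34 -0.04  0.36] w 0.192 q [-0.28 -0.03  2.06  0.04  1.04 -1.99]
centre err [ 2.8 -0. ] to home 2.75
1 dp [-0.0001, -0.0073, 0.0] rot [-0.0018, 0.0, -0.0222]
2 dp [-0.0003, -0.0147, 0.0] rot [-0.0035, 0.0, -0.0443]
3 dp [-0.0006, -0.022, 0.0] rot [-0.0053, 0.0, -0.0665]
```

Call:
{"fn": "carry_out", "kwargs": {"series": [{"delta_pos": [-0.0001, -0.0073, 0], "rot": [-0.0018, 0, -0.022], "hand": 1}, {"delta_pos": [-0.0003, -0.0147, 0], "rot": [-0.0035, 0, -0.044], "hand": 1}, {"delta_pos": [-0.0004, -0.0184, 0], "rot": [-0.0044, 0, -0.0554], "hand": 1}, {"delta_pos": [-0.0004, -0.0184, 0], "rot": [-0.0044, 0, -0.0554], "hand": 1}]}}

```text
time: 23.6
tool_pos: [0.5063, -0.1141, 0.1779]
tcp_rot: [-0.248, 3.052, 0.012]
wrist_force: [2.2, 5.8, -2.1]
width: 0.187
```

```bash
python3 -c "
from h import *
turn([1])"
```

```text
t 23.6 tcp [ 0.5063 -0.1141  0.1779] xang -170.72 tilt [-0.08    0.0016] F [ 2.24  5.78 -2.1 ] T [ 0.71 -0.12 -0.07] w 0.187 q [-0.29 -0.02  2.06  0.04  1.04 -2.05]
centre err [3.1 0.5] to home 0.32
1 dp [-0.0001, -0.0073, -0.0] rot [-0.0018, 0.0, -0.0222]
```

Call:
{"fn": "carry_out", "kwargs": {"series": [{"delta_pos": [0, -0.004, 0], "rot": [-0.001, 0, -0.012], "hand": 1}, {"delta_pos": [0, -0.0065, 0], "rot": [-0.0016, 0, -0.02], "hand": 1}, {"delta_pos": [0, -0.0065, 0], "rot": [-0.0016, 0, -0.02], "hand": 1}]}}

```text
time: 23.98
tool_pos: [0.5065, -0.1147, 0.1778]
tcp_rot: [-0.269, 3.05, 0.017]
wrist_force: [1.5, 6.9, -2.0]
width: 0.185
```

```bash
python3 -c "
from h import *
turn([1])"
```

```text
t 23.98 tcp [ 0.5065 -0.1147  0.1778] xang -169.93 tilt [-0.0803  0.0042] F [ 1.55  6.86 -2.02] T [ 0.81  0.09 -0.39] w 0.185 q [-0.3  -0.02  2.05  0.05  1.04 -2.07]
centre err [3.1 1.2] to home -0.47
1 dp [-0.0001, -0.0073, -0.0] rot [-0.0018, 0.0001, -0.0222]
```

It has met the stop: the handle is at the front within 0.5° and the side force is about 7 N. Now I'll lower it to drop behind the bumps, keeping a slight turn pressure.

Call:
{"fn": "carry_out", "kwargs": {"series": [{"delta_pos": [0, -0.002, 0.004], "rot": [0, 0, 0], "hand": 1}, {"delta_pos": [0, -0.002, 0.008], "rot": [0, 0, 0], "hand": 1}, {"delta_pos": [0, -0.002, 0.012], "rot": [0, 0, 0], "hand": 1}, {"delta_pos": [0, -0.002, 0.012], "rot": [0, 0, 0], "hand": 1}]}}

```text
time: 24.48
tool_pos: [0.5073, -0.1147, 0.1763]
tcp_rot: [-0.267, 3.049, 0.019]
wrist_force: [-1.6, 5.9, 3.5]
width: 0.186
```

```bash
python3 -c "
from h import *
turn([1])"
```

```text
t 24.48 tcp [ 0.5073 -0.1147  0.1763] xang -170.02 tilt [-0.082   0.0052] F [-1.59  5.9   3.45] T [ 0.84 -0.07 -0.17] w 0.186 q [-0.3  -0.02  2.06  0.05  1.04 -2.07]
centre err [3.9 1.1] to home -0.38
1 dp [-0.0001, -0.0073, -0.0] rot [-0.0018, 0.0001, -0.0221]
```

It dropped about 1.5–2 mm and now rests (upward force about 5 N). I'll check the lock with a gentle clockwise nudge.

Call:
{"fn": "carry_out", "kwargs": {"series": [{"delta_pos": [0, 0.004, 0.002], "rot": [0.001, 0, 0.011], "hand": 1}, {"delta_pos": [0, 0.008, 0.002], "rot": [0.002, 0, 0.025], "hand": 1}, {"delta_pos": [0, 0.01, 0.002], "rot": [0.0025, 0, 0.03], "hand": 1}, {"delta_pos": [0, 0.01, 0.002], "rot": [0.0025, 0, 0.03], "hand": 1}]}}

```text
time: 24.98
tool_pos: [0.5073, -0.1127, 0.176]
tcp_rot: [-0.23, 3.051, 0.016]
wrist_force: [2.2, 0.2, -1.6]
width: 0.183
```

```bash
python3 -c "
from h import *
turn([1])"
```

```text
t 24.98 tcp [ 0.5073 -0.1127  0.176 ] xang -171.37 tilt [-0.0825  0.0043] F [ 2.2   0.21 -1.57] T [-0.11 -0.28  0.14] w 0.183 q [-0.29 -0.02  2.06  0.05  1.03 -2.04]
centre err [4.3 0.7] to home 0.97
1 dp [-0.0001, -0.0073, -0.0] rot [-0.0018, 0.0001, -0.0221]
```

Call:
{"fn": "carry_out", "kwargs": {"series": [{"delta_pos": [0, 0, -0.007], "rot": [0, 0, 0], "hand": 1}, {"delta_pos": [0, -0.0075, -0.007], "rot": [-0.0018, 0, -0.022], "hand": 1}, {"delta_pos": [0, -0.014, -0.007], "rot": [-0.003, 0, -0.036], "hand": 1}, {"delta_pos": [0, -0.014, -0.007], "rot": [-0.003, 0, -0.036], "hand": 1}, {"delta_pos": [0, -0.014, 0], "rot": [-0.003, 0, -0.036], "hand": 1}, {"delta_pos": [0, -0.013, 0.007], "rot": [-0.003, 0, -0.033], "hand": 1}, {"delta_pos": [0, -0.011, 0.01], "rot": [-0.002, 0, -0.03], "hand": 1}, {"delta_pos": [0, -0.0095, 0.01], "rot": [-0.002, 0, -0.028], "hand": 1}, {"delta_pos": [0, -0.0095, 0.01], "rot": [-0.002, 0, -0.028], "hand": 1}]}}

```text
time: 26.1
tool_pos: [0.5086, -0.1147, 0.1745]
tcp_rot: [-0.265, 3.046, 0.017]
wrist_force: [0.5, 5.8, 5.2]
width: 0.185
```

```bash
python3 - <<'E'
from h import *
turn([1])
s=bot.read_camera('scene')[:,:,::-1];cv2.imwrite('pics/s20.png',s)
print([round(float(edge(s,k,185,212)),2) for k in (240,242,244,246,248,250)],'under',under(s,(240,244,248)))
E
```

```text
t 26.1 tcp [ 0.5086 -0.1147  0.1745] xang -170.08 tilt [-0.0846  0.0038] F [0.55 5.8  5.17] T [ 0.67 -0.54  0.37] w 0.185 q [-0.3  -0.02  2.06  0.05  1.03 -2.06]
centre err [5.2 0.9] to home -0.32
1 dp [-0.0001, -0.0073, -0.0] rot [-0.0019, 0.0001, -0.0221]
[195.93, 196.15, 195.74, 195.23, 194.41, 192.79] under 0.14607865996913816
```

The holder is at the stop, angle within 0.3° of the front, resting on the ledge with the seal over it. I'll relax, release, and retreat along the tool axis.

Call:
{"fn": "carry_out", "kwargs": {"series": [{"delta_pos": [0, 0.001, -0.003], "rot": [0, 0, 0], "hand": 1}, {"delta_pos": [0, 0.001, -0.003], "rot": [0, 0, 0], "hand": 0.5}, {"delta_pos": [0, 0.001, -0.003], "rot": [0, 0, 0], "hand": 0.3}, {"delta_pos": [0, 0.001, -0.003], "rot": [0, 0, 0], "hand": 0.1}, {"delta_pos": [0, 0.001, -0.003], "rot": [0, 0, 0], "hand": -0.2}, {"delta_pos": [0, 0.001, -0.003], "rot": [0, 0, 0], "hand": -0.2}, {"delta_pos": [0, 0.001, -0.003], "rot": [0, 0, 0], "hand": -0.2}, {"delta_pos": [0, 0, -0.08], "rot": [0, 0, 0], "hand": -0.2}, {"delta_pos": [0.02, 0, -0.2], "rot": [0, 0, 0], "hand": -0.2}, {"delta_pos": [0.05, 0, -0.35], "rot": [0, 0, 0], "hand": -0.2}, {"delta_pos": [0.2, 0, -0.5], "rot": [0, 0, 0], "hand": -0.2}, {"delta_pos": [0.4, 0, -0.6], "rot": [0, 0, 0], "hand": -0.2}, {"delta_pos": [0.4, 0, -0.6], "rot": [0, 0, 0], "hand": -0.2}]}}

```text
time: 27.78
tool_pos: [0.397, -0.1354, 0.3183]
tcp_rot: [-0.262, 3.042, 0.012]
wrist_force: [0.5, 0.7, -0.5]
width: 0.594
```

```bash
python3 - <<'E'
from h import *
st()
t=bot.read_camera('top')[:,:,::-1];s=bot.read_camera('scene')[:,:,::-1];cv2.imwrite('pics/t21.png',t);cv2.imwrite('pics/s21.png',s)
print([round(float(edge(s,k,185,212)),2) for k in (240,242,244,246,248,250)],'under',under(s,(240,244,248)))
f=lambda a:cv2.resize(np.clip(a*2.0,0,255).astype(np.uint8),(396,528),interpolation=cv2.INTER_CUBIC)
cv2.imwrite('pics/z.png',np.hstack([f(t[180:280,270:345]),f(s[120:220,205:280])]))
for b in(170,176,180):
    a=np.radians(b+YAW);d=np.array([np.cos(a),np.sin(a)])
    q=proj('top',[np.r_[AX+d*r,.187] for r in(.0675,.1425)]);print(b,((q-[270,180]+.5)*5.28).round().tolist())
E
```

```text
t 27.77 tcp [ 0.397  -0.1354  0.3183] xang -170.17 tilt [-0.0889  0.0004] F [ 0.47  0.74 -0.52] T [-0.02  0.05  0.06] w 0.594 q [-0.43 -0.33  2.05  0.05  1.35 -2.18]
[196.14, 196.14, 195.77, 195.29, 194.42, 192.78] under 0.14581346492284988
170 [[189.0, 325.0], [186.0, 482.0]]
176 [[203.0, 325.0], [217.0, 481.0]]
180 [[213.0, 324.0], [238.0, 479.0]]
```

View pics/z.png

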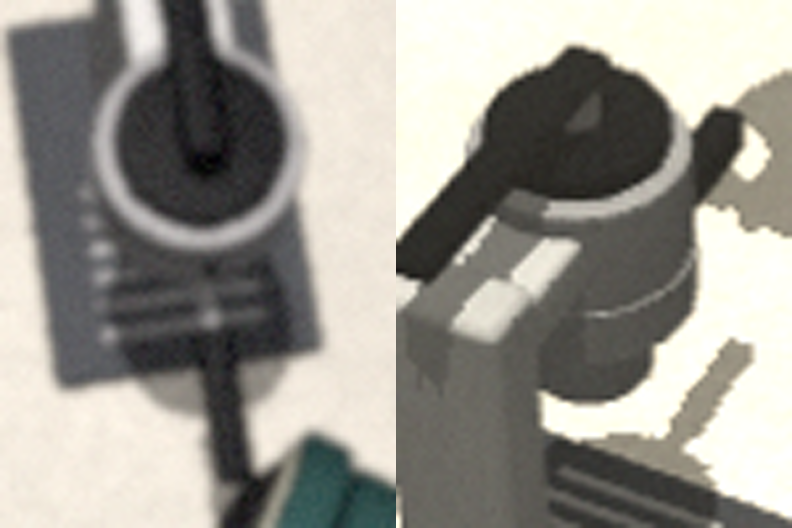

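The released holder hangs firmly under the head. Its handle runs from (216,340) to (235,475) in the top panel, which is the front direction within about 1°. The bowl height did not change on release, and the gripper is clear. Handing in.

```bash
python3 -c "
from workcell import bot
print(bot.finish_job())"
```

```text
the job is handed in; nothing more can be done
None
```

The filter holder is in the brewer's head with its handle at the front, and I have let go of it. I turned it to the stop and lowered it behind the bumps. It took about 28 s on the robot clock.

**How it went**
- **First try:** as I swept anticlockwise, the handle lug dropped into its slot first. The holder then tipped in the 70 N grip while a far lug still sat on the ledge.
- **Fix:** I lowered it, levelled it by tilting the tool, gripped at 120 N and felt again a few degrees further on. It then rose freely at about 132° in the brewer's frame.
- **Turning home:** I turned it about 47° to the stop, with about 6–7 N of side force at the handle. As I lowered it there, it dropped about 1.5–2 mm and rested.

**Last checks**
- **Angle:** about 0.3° from the front at the stop by the arm, and within about 1° in the top picture after release.
- **Stability:** the bowl did not move measurably when I opened the gripper, and the wrist force was near zero with the arm clear.
- **Forces:** the highest vertical wrist force I read while pressing was about 10.6 N, including about 1.5–2 N of the holder's own weight.
- **Other things:** I did not go near the mug, canister or tin, and did not re-measure them.

**Not fully confirmed**
- **Rim height:** the camera puts the rim 19.6–22 mm above the mount, against 18 mm when locked. My height estimates had a few mm of unexplained offset throughout.
- **Lock test:** a gentle clockwise nudge before the final seating moved the handle back about 1.3° with almost no resistance. That could be normal play, but it did not prove the bumps were holding. I reseated it at the stop but did not repeat the nudge.

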